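# Turn a reagent bottle upside down in the bottle tumbler and bring it back upright

## Robot

A 6-joint arm with a two-finger parallel gripper is mounted at the origin on a cart in front of the work surface, level with it; the furniture and walls round the work are solid. World frame = base frame: x ahead of the robot, y to its left, z up, the work surface at z = 0. Lengths are in m, angles in rad, forces in N, time in s.
With the tool pointing down it reaches from about 0.35 to 0.725 m from the base axis. Payload 4.3 kg.
Tool frame: the origin (TCP) lies midway between the tips of the shut fingers; the grasp point (between the pads) lies 19 mm behind it; z points along the fingers, y is the line along which they close (so a half turn about z gives the same grasp; the last joint's range is limited). The gripper opens to 85 mm and grips with 20 to 120 N. Pads are 22 mm wide; open, the fingers measure 114 mm over their backs; the gripper's body (76 mm by 85 mm) begins 54 mm behind the grasp point. The pads swing forward as they close: fully open they stand 13 mm farther back than shut.
Start: joints at [-1.309, 0.377, 0.081, 1.274, 0, 1.46], TCP at [0.209, -0.536, 0.231] pointing down, gripper open.
Joint ranges: [-2.72, 2.72], [-0.84, 1.66], [-1.02, 1.22], [-1.77, 2.12], [-1.37, 1.28], [-3.14, 3.14]. Speed limits (rad/s): [2.57, 2.57, 3.14, 3.14, 3.14, 3.14].

## Interface

Orientations are given as [roll, pitch, yaw] about the fixed x, y, z axes, in that order (R = Rz(yaw) Ry(pitch) Rx(roll)).
In Python, from plant import telemetry, optics, robot, models gives the robot as it stands. The module is installed in compiled form; this text tells all that it offers.
- The arm moves only by the tool drive_tool, never from a script. Its argument "series" is a list that holds one entry, the list of rows, each a list of 5 numbers: the finger opening in m, from 0 to 0.0854, then the shift along the tool's x, y, z in m, then the turn about the tool's z in degrees. A call has 1 to 8 rows; each row shifts and turns the commanded pose from where the row before left it, along the tool's axes as they then stand; what a row does not reach is not made up. A row lasts 1/10 s, in which the tool goes at most 50 mm and 8.59 degrees, less where a joint would pass 70% of its speed; a pose out of reach is approached as far as the arm can. A call is refused whole if a number of a shift passes 0.05 or a number of a turn 8.59, either way. A call with a gripper value outside its range is refused whole. The fingers move at their own pace and stop on an object; the grip force is fixed at half the most. Time passes only in rows, so rows that do not move let the fingers close. It gives the time, the measured TCP pose, the force, the opening and the grip force at its end, in the units of the state.
- telemetry.get_state(): the state, without advancing time (a new reading comes with each control period).
- optics.read_camera(name): name is "scene" or "side" or "wrist"; returns a dict with "image" (384x512x3 uint8, blue, green, red), "z_map" (384x512 float32, m along the optical axis (not along the pixel's ray), 0 where there is no reading), "fx", "fy", "cx", "cy" (pixels), "dist" ([k1, k2, p1, p2, k3] as OpenCV has them; the pictures are not rectified), "position" and "orientation" of the camera in the world; the wrist camera has in their place "hand_eye" (4x4, takes a point from camera to tool coordinates, whose origin is the TCP and whose axes are the flange's). Camera axes: x right, y up, looking along -z (the intrinsics and any distortion apply to the point x, -y, -z); pixel columns grow to the right and rows downward; lengths in m; the calibration is good to about 2 mm. A picture is of the moment at which its call begins: read the wrist's pose just before it.
- robot.sign_off(): hands the job in; it is judged then, once.
Trained networks look in a picture, given as the dict that the camera call returned (one of the last four; its "shot" number tells which), for a name from the list of things; names that differ only in an ending like _2 or _b are one class to them, and where a whole thing is asked for, a point or a joint stands for the part that bears it (a point fixed in the world has none). Each returns a list of dicts, best first, with "confidence" (0 to 1); they miss things now and then, are a little off and sometimes report something else, mostly with a low value. They report only what shows in the picture. A call takes as long as a camera call. They do not tell look-alikes from the thing itself.
- models.boxes_of(picture, target): "at" ([x, y, z] in m, in world coordinates, good to about 4 mm: the middle of the surface that is visible of it).
The state is a dict: "t": time; "q": joint angles; "qd": joint speeds; "effort": joint torques, N m; "ee_pos": TCP position; "orientation": TCP orientation; "wrist_force": force on the tool from outside, world axes, zero at the start; "moment": the same for the moment, N m; "gripper_width": finger opening in m; "gripper_force": force on a finger pad.
Only numpy, scipy, OpenCV 4.12 (cv2) and the standard library are available. Lean on these libraries where they do the work, as an engineer would, in place of code of your own. Each camera call takes 0.05 s, during which the arm holds its last target. There are 200 camera calls.

## Task

Mix the settled reagent: slide the small brown bottle along the tumbler's white deck fully into the steel cradle, then turn the cradle gently with its four-spoke handle, top end away from the deck, right round to its stop so that the bottle stands upside down on its cap. Leave it upside down for two full seconds, then turn the cradle back the same way to its home position so that the bottle stands upright in it, and let go. Do not drop the bottle and leave the other things on the table where they are.

Things in the scene. Friction and masses are not known exactly. Their poses are not given: they have to be found in the camera images.
- bottle: Small brown glass reagent bottle with a black ribbed cap, closed, loose, about 0.2 kg, 65 mm in diameter, 136 mm high (body straight to about 90 mm; cap 46 mm wide from 112 mm up). It starts upright on the tumbler's deck. Origin: centre of its underside; z axis along the bottle towards the cap.
- tumbler: Bottle tumbler, fixed to the table: grey base 290 x 190 mm, white deck, two bearing posts, pivoted steel cradle. Origin: on the table below the cradle's middle; z up; x is the loading direction, deck to cradle; y parallel to the pivot axis, which is 94.5 mm above the table over x = 0. Posts: y = 52 to 64 mm and -52 to -64 mm, x within 20 mm, 115 mm high.
- deck (a point): Middle of the white deck's top face, 122 mm from the tumbler's origin in its -x direction, 22.5 mm above the table; axes as the tumbler's. The deck is 156 mm long (x) and 186 mm wide, ends 44 mm before the seat; two rails on it, 13 mm high, narrow the lane from about 165 mm at the outer end to about 75 mm at the cradle.
- cradle (a joint): Turn of the cradle about its pivot, rad. 0: home, upright, open side to the deck, at a hard stop. It grows as the cradle's top goes over in the tumbler's +x direction (away from the deck). 3.0: the other hard stop, bottle upside down, leaning slightly on the back wall. The pivot is stiff (0.2 N m friction, about 3 N at the spoke ends) and stays where it is left.
- cradle_seat (a point): Middle of the cradle's floor, where the centre of the bottle's underside belongs; turns with the cradle, 73 mm from the pivot axis; axes as the tumbler's at home. Floor 1 mm below the deck, 8 mm gap between; cheeks 69 mm apart from 18 mm before the seat, flared lips low at the mouth; back wall 33.5 mm behind the seat; top plate 140 mm above the floor. Open towards the deck.
- handle_hub (a point): Centre of the 32 mm hub of the four-spoke handle, on the pivot axis, 135 mm from the tumbler's middle in its -y direction; turns with the cradle. Four round spokes at right angles, square to the axis, with 13 mm thick plastic grips from 36 to 80 mm out. Closed fingertips moved in an arc over the hub carry an upward spoke round by about 90 degrees; a pinched spoke tends to slip out.
- red_grip (a point): Point on the axis of the one red spoke of the handle (the other three are black), 60 mm from the hub's centre; turns with the cradle. At home this spoke points up over the deck side, 45 degrees from vertical; the next points up to the far side, the other two point down. Turning the bottle over carries the red spoke up and over, away from the deck.
- beaker: Small glass beaker, 49 mm wide, 44 mm high; bystander. Origin: centre of its underside.
- tape: Roll of grey tape, 107 mm wide, 50 mm high; bystander. Origin: centre of its underside.
- dropper: Small dropper bottle, 33 mm wide, 92 mm high; bystander. Origin: centre of its underside.
- cork_1: Cork, 24 mm wide, 22 mm high; bystander. Origin: centre of its underside.
Not all that is in view belongs to the job. Leave any blue or turquoise look-alike of the bottle alone.

How it is judged:
By the outcome, as a careful person would: the job done as asked, in the order asked, and still so for the second after the job is handed in, with the robot touching nothing.
It also fails if it takes over 72 s, if anything falls off the work surface, if the arm or the gripper's body presses on something with over 40 N, if the wrist force passes 120 N, or if a joint passes its speed limit or range.

## Working session

There is one attempt and no reset: what is moved stays moved. The work goes in short steps, Python scripts to look and compute and a tool call to move; the robot and the scene stay as the last step left them, time stands still between calls to the robot, and variables do not carry over. Pictures are saved under pics/ and viewed, at most 11 in all, crops included, and the job is handed in when it is done.

Besides the shell and the picture viewer there is one more tool, called after "Emit:" as name([rows], argument=value, ...), one row to a line, values as JSON. drive_tool: Moves the arm, as the interface text tells. Its arguments: {"type":"object","properties":{"series":{"type":"array"}},"required":["series"]}

```bash
mkdir -p pics; cat > h.py <<'E'
import numpy as np, cv2
from scipy.spatial.transform import Rotation as R
from plant import telemetry, optics, robot, models
def cam(name):
    s=telemetry.get_state(); p=optics.read_camera(name)
    if 'hand_eye' in p:
        T=np.eye(4);T[:3,:3]=R.from_euler('xyz',s['orientation']).as_matrix();T[:3,3]=s['ee_pos'];T=T@np.array(p['hand_eye'])
    else:
        o=np.array(p['orientation']);T=np.eye(4)
        T[:3,:3]=o if o.shape==(3,3) else R.from_euler('xyz',o).as_matrix() if o.size==3 else R.from_quat(o).as_matrix()
        T[:3,3]=p['position']
    p['T']=T
    return p
def cloud(p):
    z=p['z_map'];h,w=z.shape
    K=np.array([[p['fx'],0,p['cx']],[0,p['fy'],p['cy']],[0,0,1.]])
    u,v=np.meshgrid(np.arange(w),np.arange(h))
    n=cv2.undistortPoints(np.stack([u,v],-1).reshape(-1,1,2).astype(np.float64),K,np.array(p['dist'],float)).reshape(h,w,2)
    P=np.stack([n[...,0]*z,-n[...,1]*z,-z],-1)
    W=P@p['T'][:3,:3].T+p['T'][:3,3]; W[z==0]=np.nan
    return W
E
python3 - <<'E'
from h import *
ims=[]
for n in ['scene','side']:
    p=cam(n); print(n,p['orientation'],np.round(p['T'][:3,3],3)); ims.append(p['image'])
    for t in ['bottle','tumbler','cradle','handle_hub','red_grip','beaker','tape','dropper','cork_1']:
        print(t,[(np.round(d['at'],3).tolist(),round(d['confidence'],2)) for d in models.boxes_of(p,t)][:3])
    np.savez(f'pics/{n}.npz',W=cloud(p),im=p['image'])
    cv2.imwrite(f'pics/{n}.png',cv2.resize(p['image'],(800,600)))
print(telemetry.get_state())
E
```

```text
scene [ 1.01438146 -0.00797299 -1.02494566] [-0.455 -0.586  0.812]
bottle [([0.377, 0.054, 0.078], 0.61), ([0.559, 0.048, 0.103], 0.57)]
tumbler [([0.534, -0.12, 0.029], 0.86)]
cradle [([0.532, -0.128, 0.118], 0.66), ([0.358, -0.307, 0.042], 0.33)]
handle_hub [([0.534, -0.123, 0.116], 0.67)]
red_grip [([0.536, -0.124, 0.111], 0.88)]
beaker []
tape [([0.611, 0.278, 0.033], 0.95)]
dropper [([0.358, -0.31, 0.043], 0.9), ([0.534, -0.125, 0.113], 0.58)]
cork_1 [([0.534, -0.349, 0.023], 0.51)]
side [ 1.10590713 -0.02110902 -2.71873274] [0.145 0.849 0.556]
bottle [([0.719, 0.17, 0.078], 0.79), ([0.562, 0.075, 0.1], 0.76), ([0.391, 0.086, 0.077], 0.7)]
tumbler [([0.549, -0.081, 0.025], 0.84), ([0.592, 0.322, 0.037], 0.57)]
cradle [([0.568, -0.104, 0.09], 0.55), ([0.562, 0.076, 0.101], 0.25)]
handle_hub [([0.571, -0.108, 0.094], 0.76)]
red_grip [([0.574, -0.11, 0.097], 0.81)]
beaker [([0.401, 0.346, 0.026], 0.59)]
tape [([0.594, 0.323, 0.038], 0.55)]
dropper [([0.367, -0.293, 0.033], 0.49)]
cork_1 []
{'t': 1.0, 'q': array([-1.30930167e+00,  3.77300864e-01,  8.09862603e-02,  1.27443082e+00,
        2.17784136e-05,  1.46049252e+00]), 'qd': array([ 2.31385208e-05, -3.42631581e-05, -6.21149507e-04, -1.53897513e-03,
        5.91755324e-04, -6.08359682e-04]), 'effort': array([ 4.96741814e-04, -4.63529062e+01,  2.70163232e+01,  1.38606692e-04,
        8.19584238e-05,  1.65562049e-06]), 'ee_pos': array([ 0.20890696, -0.53572573,  0.23132354]), 'orientation': array([ 3.14153966e+00, -1.60423189e-05,  3.71798469e-01]), 'wrist_force': array([-0.12811733,  0.4783531 ,  0.28987147]), 'moment': array([-0.00566332, -0.03162249,  0.05803335]), 'gripper_force': 0.0, 'gripper_width': 0.08585285617243985}
```

View pics/scene.png

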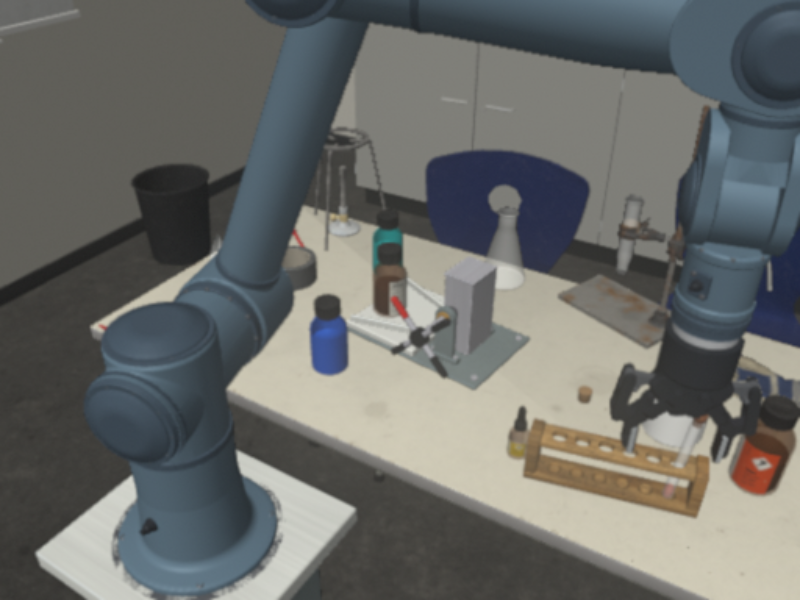

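View pics/side.png

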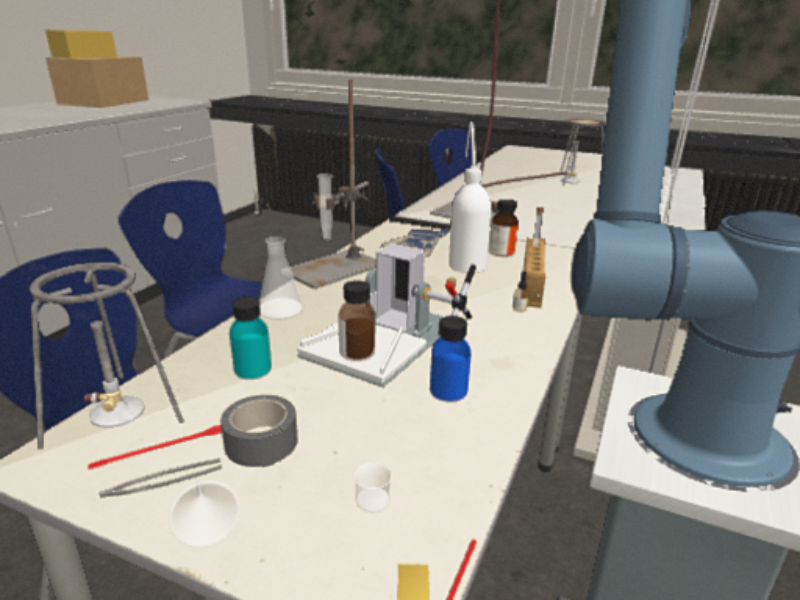

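The brown bottle is on the deck: scene view (390,285), side view (357,320). The turquoise and blue bottles are look-alikes. The deck is on the +y side and the handle faces the robot, with the red spoke up on the deck side. Next I'll fit the tumbler pose.

```bash
python3 - <<'E'
from h import *
for n in ['scene','side']:
    d=np.load(f'pics/{n}.npz');W=d['W'].reshape(-1,3);im=d['im'].reshape(-1,3).astype(int)
    ok=np.isfinite(W).all(1);W=W[ok];im=im[ok]
    reg=(abs(W[:,0]-.57)<.16)&(abs(W[:,1]-.0)<.25)
    b=W[reg&(W[:,2]>.004)&(W[:,2]<.03)&(np.hypot(W[:,0]-.39,W[:,1]-.07)>.06)&(np.hypot(W[:,0]-.73,W[:,1]-.16)>.07)]
    r=cv2.minAreaRect(b[:,:2].astype(np.float32)*1000);print(n,'base',len(b),r)
    w=reg&(W[:,2]>.019)&(W[:,2]<.026); D=W[w]
    r=cv2.minAreaRect(D[:,:2].astype(np.float32)*1000);print('deck',len(D),r, np.median(D[:,2]))
    c=W[reg&(W[:,2]>.14)&(W[:,1]<0)]
    r=cv2.minAreaRect(c[:,:2].astype(np.float32)*1000);print('cradle top',len(c),r,np.percentile(c[:,2],[50,95,99]))
    red=reg&(im[:,2]>120)&(im[:,1]<60)&(W[:,2]>.06);print('red',red.sum(),np.median(W[red],0),W[red].min(0),W[red].max(0))
    bt=W[(np.hypot(W[:,0]-.565,W[:,1]-.07)<.06)&(W[:,2]>.04)&(W[:,2]<.105)]
    # circle fit r=32.5
    from scipy.optimize import least_squares
    f=least_squares(lambda p:np.hypot(bt[:,0]-p[0],bt[:,1]-p[1])-.0325,[.57,.06],loss='soft_l1',f_scale=.002)
    print('bottle',len(bt),f.x,np.median(abs(f.fun)))
E
```

```text
scene base 2423 ((567.3355712890625, -2.194091796875), (284.8439636230469, 493.83526611328125), 6.779311656951904)
deck 861 ((584.2942504882812, 25.517929077148438), (346.76837158203125, 191.8460235595703), 79.53768920898438) 0.022651588797468647
cradle top 652 ((520.0611572265625, -100.55625915527344), (114.53607940673828, 182.22781372070312), 83.63404846191406) [0.1636469  0.16734343 0.16851794]
  return _methods._mean(a, axis=axis, dtype=dtype,
  ret = um.true_divide(
Traceback (most recent call last):
ValueError: zero-size array to reduction operation minimum which has no identity
```

Emit:
drive_tool([
  [[0.0,0.04,-0.02,-0.02,-8],[0.0,0.04,-0.02,-0.02,-8],[0.0,0.04,-0.02,-0.02,-8],[0.0,0.04,-0.02,-0.02,-8],[0.0,0.03,-0.03,0,-8],[0.0,0.03,-0.03,0,-8],[0.0,0.03,-0.03,0,-8],[0.0,0.0,0.0,0,-8]],
])

```text
t: 1.8
ee_pos: [0.2599, -0.2567, 0.3114]
orientation: [-3.14, -0.002, 1.497]
wrist_force: [0.3, -0.5, 0.6]
gripper_width: 0.0003
gripper_force: 0.0
```

Emit:
drive_tool([
  [[0.0,0.03,0.04,-0.02,0],[0.0,0.03,0.04,-0.02,0],[0.0,0.03,0.04,-0.02,0],[0.0,0.03,0.04,-0.02,0],[0.0,0.03,0.04,-0.01,0],[0.0,0.03,0.02,0,0],[0.0,0.02,0.0,0,0],[0.0,0.0,0.0,0,0]],
])

```text
t: 2.6
ee_pos: [0.4855, -0.0861, 0.3953]
orientation: [-3.141, -0.001, 1.493]
wrist_force: [-1.1, -0.9, 0.3]
gripper_width: 0.0004
gripper_force: 0.0
```

```bash
python3 - <<'E'
from h import *
p=cam('wrist');W=cloud(p);print(np.round(p['T'],3))
np.savez('pics/w1.npz',W=W,im=p['image']);cv2.imwrite('pics/w1.png',cv2.resize(p['image'],(800,600)))
for t in ['bottle','tumbler','cradle','handle_hub','red_grip']:
    print(t,[(np.round(d['at'],3).tolist(),round(d['confidence'],2)) for d in models.boxes_of(p,t)][:3])
E
```

```text
[[ 0.997  0.073  0.025  0.491]
 [-0.077  0.951  0.299 -0.009]
 [-0.002 -0.3    0.954  0.538]
 [ 0.     0.     0.     1.   ]]
bottle [([0.568, 0.05, 0.156], 0.8), ([0.72, 0.127, 0.048], 0.75), ([0.408, 0.056, 0.127], 0.65)]
tumbler [([0.553, -0.053, 0.025], 0.96)]
cradle [([0.562, -0.099, 0.146], 0.97)]
handle_hub [([0.551, -0.1, 0.15], 0.88)]
red_grip [([0.558, -0.1, 0.152], 0.71)]
```

View pics/w1.png

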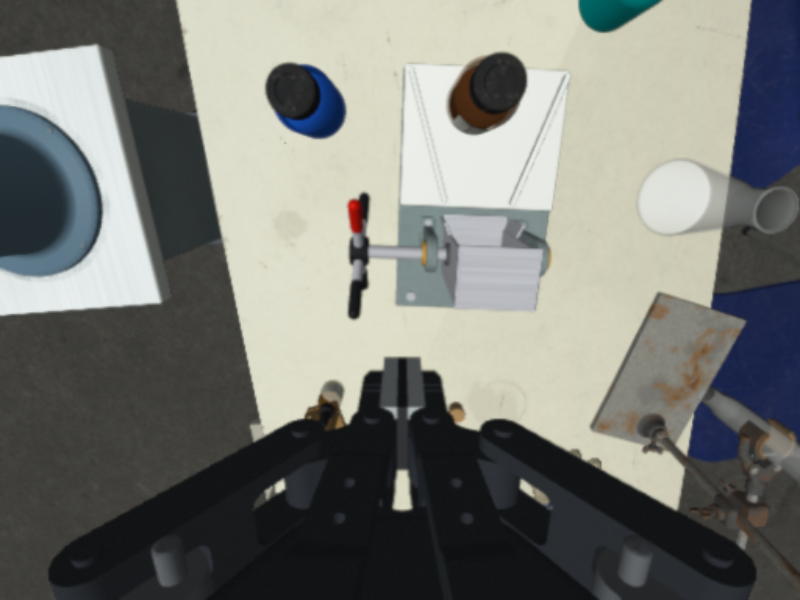

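The wrist view shows the whole tumbler. The white deck has corners at about (405,65), (568,70), (550,210) and (400,205). The bottle cap is at (498,82), the cradle at (495,260), the hub at (358,250) and the red grip at (355,215).

```bash
cat > fit.py <<'E'
from h import *
from scipy.optimize import least_squares
d=np.load('pics/w1.npz');W=d['W'];im=d['im'].astype(int)
h,w=W.shape[:2];v,u=np.mgrid[:h,:w];u=u*800/w;v=v*600/h
roi=(u>340)&(u<590)&(v>50)&(v<325)&np.isfinite(W).all(2)
def rect(m,n):
    P=W[m];r=cv2.minAreaRect(P[:,:2].astype(np.float32)*1000);print(n,len(P),np.round(r[0],1),np.round(r[1],1),round(r[2],2),'z',np.round(np.percentile(P[:,2],[5,50,95]),4))
    return r
m=(roi&(W[...,2]>.018)&(W[...,2]<.027)&(im.min(2)>150)).astype(np.uint8)
m=cv2.morphologyEx(m,cv2.MORPH_OPEN,np.ones((3,3)))>0
rect(m,'deck')
b=(roi&(W[...,2]>.004)&(W[...,2]<.03)&(u>390)).astype(np.uint8);b=cv2.morphologyEx(b,cv2.MORPH_OPEN,np.ones((3,3)))>0
rect(b,'base')
rect(roi&(W[...,2]>.155)&(v>200),'top')
red=roi&(im[...,2]>130)&(im[...,1]<60)&(W[...,2]>.05);rect(red,'red')
hub=(u>330)&(u<372)&(v>190)&(v<325)&(W[...,2]>.045);rect(hub,'handle')
P=W[hub];print('handle ext',P.min(0),P.max(0))
cap=roi&(v<125)&(W[...,2]>.148);r=rect(cap,'cap')
P=W[cap];P=P[abs(P[:,2]-np.median(P[:,2]))<.004];print('cap c',cv2.minEnclosingCircle(P[:,:2].astype(np.float32)*1000))
E
python3 fit.py
```

```text
deck 7177 [584.  -8.] [201.6 185.6] 83.61 z [0.0202 0.022  0.0237]
base 9393 [578.1 -50.8] [288.7 189. ] 84.0 z [0.0068 0.0217 0.0237]
top 2145 [ 571.5 -113.9] [60.7 76.1] 83.4 z [0.1636 0.165  0.1662]
red 86 [441.9 -50. ] [31.9  7.4] 82.64 z [0.1295 0.1465 0.1529]
handle 865 [441.2 -90.2] [114.7  23. ] 83.97 z [0.0533 0.1183 0.1515]
handle ext [ 0.42749735 -0.14684726  0.04501262] [ 0.45282328 -0.03287437  0.15431179]
cap 1087 [577.   53.3] [44.1 45.3] 85.25 z [0.1556 0.1576 0.1592]
cap c ((577.1724853515625, 53.09830093383789), 23.077733993530273)
```

Emit:
drive_tool([
  [[0.03,0.03,0.011,0.01,1.56],[0.03,0.03,0.011,0.01,0],[0.03,0.03,0.011,0.01,0],[0.03,0.03,0.011,0.01,0],[0.03,0.03,0.011,0.01,0],[0.03,0.03,0.011,0.01,0],[0.03,0.03,0.01,0.0,0],[0.03,0.003,0.0,0.0,0]],
])

```text
t: 3.7
ee_pos: [0.5835, 0.1173, 0.3341]
orientation: [-3.14, -0.001, 1.464]
wrist_force: [0.8, -0.7, -0.2]
gripper_width: 0.0302
gripper_force: 0.0
```

Emit:
drive_tool([
  [[0.03,0,0,0.04,0],[0.03,0,0,0.04,0],[0.03,0,0,0.04,0],[0.03,0,0,0.04,0],[0.03,0,0,0.03,0],[0.03,0,0,0.02,0],[0.03,0,0,0.01,0],[0.03,0,0,0,0]],
])

```text
t: 4.5
ee_pos: [0.5817, 0.1143, 0.1143]
orientation: [-3.139, 0.001, 1.46]
wrist_force: [0.3, 0.5, -0.3]
gripper_width: 0.0301
gripper_force: 0.0
```

```bash
cat >> h.py <<'E'
O=np.array([.5724,-.1055]);e=np.array([.1045,.9945]);f=np.array([.9945,-.1045])
def tum(P): P=np.asarray(P)[...,:2]-O; return np.stack([-P@e,P@f],-1)
def st():
    s=telemetry.get_state();print('t',s['t'],'tumbler xy mm',np.round(tum(s['ee_pos'])*1000,1),'z',round(s['ee_pos'][2]*1000,1),'yaw',np.degrees(s['orientation'][2]).round(2),'F',np.round(s['wrist_force'],1),'w',round(s['gripper_width'],4))
E
python3 - <<'E'
from h import *
st();p=cam('wrist');cv2.imwrite('pics/w2.png',cv2.resize(p['image'],(640,480)));W=cloud(p)
v,u=np.mgrid[:384,:512]
m=np.isfinite(W).all(2)&(abs(W[...,2]-.158)<.006)&(abs(tum(W)[...,0]+.158)<.06)&(abs(tum(W)[...,1])<.05)
P=W[m];print(len(P),cv2.minEnclosingCircle((tum(P)*1000).astype(np.float32)) if len(P)>5 else 0)
E
```

```text
t 4.5 tumbler xy mm [-219.6  -13.7] z 114.3 yaw 83.66 F [ 0.3  0.5 -0.3] w 0.0301
137 ((-212.48077392578125, -13.965727806091309), 17.420949935913086)
```

View pics/w2.png

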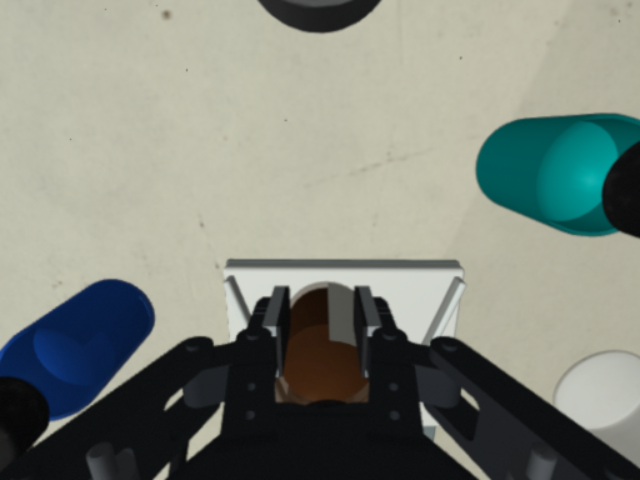

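The bottle sits centred between the fingers, at about (325,350), with the deck lane clear. I'll lower and start the slow push.

Emit:
drive_tool([
  [[0.03,0,0,0.018,0],[0.03,0,0.001,0,0],[0.03,-0.01,0,0,0],[0.03,-0.007,0,0,0],[0.03,-0.005,0,0,0],[0.03,-0.005,0.0005,0,0],[0.03,-0.005,0.0005,0,0],[0.03,-0.005,0.0005,0,0]],
])

```text
t: 5.35
ee_pos: [0.5815, 0.0782, 0.0978]
orientation: [3.141, -0.0, 1.462]
wrist_force: [-0.2, 1.5, 1.5]
gripper_width: 0.0301
gripper_force: 0.9
```

```bash
cat > look.py <<'E'
from h import *
import sys
st();p=cam('scene');cv2.imwrite('pics/%s.png'%sys.argv[1],cv2.resize(p['image'][130:280,180:380],(800,600)))
W=cloud(p);P=W[np.isfinite(W).all(2)];t=tum(P)*1000
m=(t[:,0]<0)&(t[:,0]>-250)&(abs(t[:,1])<60)&(P[:,2]>.04)&(P[:,2]<.1)
from scipy.optimize import least_squares
for lo,hi in [(.03,.06),(.06,.085)]:
    b=t[(t[:,0]<-40)&(t[:,0]>-250)&(abs(t[:,1])<45)&(P[:,2]>lo)&(P[:,2]<hi)]
    if len(b)>20:
        r=least_squares(lambda p:np.hypot(b[:,0]-p[0],b[:,1]-p[1])-32.5,b.mean(0)+[0,20],loss='soft_l1',f_scale=2);print(lo,len(b),r.x.round(1),np.median(abs(r.fun)).round(1))
E
python3 look.py s2
```

```text
t 5.35 tumbler xy mm [-183.6  -10.1] z 97.8 yaw 83.74 F [-0.2  1.5  1.5] w 0.0301
0.03 125 [-155.   -11.3] 1.2
0.06 118 [-149.7  -11.5] 1.2
```

View pics/s2.png

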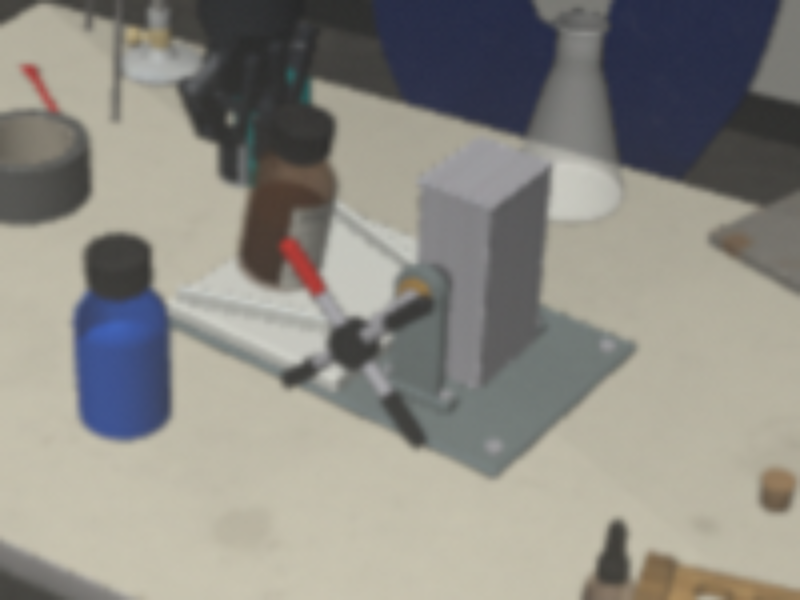

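The bottle is tilting about 10° forward because the push is too high. I'll back off slowly to let it settle, then use a cap grip for the slide.

Emit:
drive_tool([
  [[0.03,0.003,0,0,0],[0.03,0.003,0,0,0],[0.03,0.003,0,0,0],[0.03,0.003,0,0,0],[0.03,0.003,0,0,0],[0.03,0.003,0,0,0],[0.03,0.01,0,-0.01,0],[0.03,0.01,0,-0.02,0]],
])

```text
t: 6.2
ee_pos: [0.5841, 0.1167, 0.1267]
orientation: [-3.138, 0.001, 1.461]
wrist_force: [0.7, 0.4, -0.5]
gripper_width: 0.0298
gripper_force: 0.0
```

Emit:
drive_tool([
  [[0.085,0.01,0,-0.03,0],[0.085,0,0,-0.05,0],[0.085,0,0,-0.05,0],[0.085,0,0,-0.03,0],[0.085,0,0,0,0],[0.085,0,0,0,0]],
])

```text
t: 6.8
ee_pos: [0.5872, 0.1267, 0.2887]
orientation: [3.139, -0.001, 1.462]
wrist_force: [0.6, 0.0, -0.3]
gripper_width: 0.085
gripper_force: 0.0
```

```bash
cat > cap.py <<'E'
from h import *
st();p=cam('wrist');W=cloud(p);np.savez('pics/c.npz',W=W,im=p['image'])
t=tum(W)*1000
m=np.isfinite(W).all(2)&(abs(W[...,2]-.158)<.006)&(t[...,0]<-60)&(t[...,0]>-190)&(abs(t[...,1])<50)
P=W[m];print(len(P),np.percentile(P[:,2],[5,50,95]).round(4),cv2.minEnclosingCircle((tum(P)*1000).astype(np.float32)))
m=np.isfinite(W).all(2)&(W[...,2]>.162)&(W[...,2]<.169)&(abs(t[...,0])<60)&(abs(t[...,1])<60)
if m.sum():print('plate',t[m].min(0),np.percentile(t[m],[1,50,99],0).round(1))
cv2.imwrite('pics/cap.png',p['image'])
E
python3 cap.py; python3 look.py s3
```

```text
t 6.8 tumbler xy mm [-232.4   -9.6] z 288.7 yaw 83.76 F [ 0.6  0.  -0.3] w 0.085
1130 [0.1558 0.1576 0.159 ] ((-158.96002197265625, -11.298898696899414), 22.8889102935791)
t 6.85 tumbler xy mm [-232.2  -10.4] z 287.1 yaw 83.76 F [-0.2  0.7  0.3] w 0.0851
0.03 133 [-158.9  -11.5] 1.3
0.06 134 [-159.   -11.8] 1.2
```

The bottle is upright again at (-159,-11.5). I'm moving to the cap grip.

Emit:
drive_tool([
  [[0.075,-0.03,-0.001,0,0],[0.075,-0.03,-0.001,0.01,0],[0.075,-0.005,0,0.035,0],[0.075,0,0,0.04,0],[0.075,0,0,0.03,0],[0.075,0,0,0.02,0],[0.075,0,0,0.01,0],[0.075,0,0,0.0,0]],
])

```text
t: 7.7
ee_pos: [0.5752, 0.0618, 0.1398]
orientation: [-3.136, 0.001, 1.462]
wrist_force: [0.2, -0.3, 0.2]
gripper_width: 0.0751
gripper_force: 0.0
```

```bash
python3 -c "
from h import *;st()"
```

```text
t 7.7 tumbler xy mm [-166.7  -14.7] z 139.8 yaw 83.74 F [ 0.2 -0.3  0.2] w 0.0751
```

Emit:
drive_tool([
  [[0.075,0,0.003,0.007,0],[0.06,0,0,0,0],[0.052,0,0,0,0],[0.04,0,0,0,0],[0.04,0,0,0,0],[0.04,0,0,0,0],[0.04,0,0,0,0]],
])

```text
t: 8.4
ee_pos: [0.581, 0.0615, 0.1366]
orientation: [3.14, -0.0, 1.462]
wrist_force: [-1.6, 0.8, 5.6]
gripper_width: 0.043
gripper_force: 61.1
```

```bash
python3 look.py s4; python3 -c "
from h import *;print(telemetry.get_state()['gripper_force'])"
```

```text
t 8.4 tumbler xy mm [-166.9   -8.9] z 136.6 yaw 83.75 F [-1.6  0.8  5.6] w 0.043
0.03 138 [-158.8  -11.2] 1.2
0.06 139 [-159.  -11.] 1.0
61.073948303892394
```

Emit:
drive_tool([
  [[0.04,0,0,-0.003,0],[0.04,0,0,0,0],[0.04,-0.004,0.0005,0,0],[0.04,-0.008,0.001,0,0],[0.04,-0.008,0.001,0,0],[0.04,-0.008,0.001,0,0],[0.04,-0.004,0.0005,0,0],[0.04,0,0,0,0]],
])

```text
t: 9.25
ee_pos: [0.581, 0.0282, 0.1383]
orientation: [3.142, 0.0, 1.46]
wrist_force: [0.6, -0.3, -2.1]
gripper_width: 0.0427
gripper_force: 61.1
```

```bash
python3 look.py s5
```

```text
t 9.25 tumbler xy mm [-133.9   -5.5] z 138.3 yaw 83.67 F [ 0.6 -0.3 -2.1] w 0.0427
0.03 132 [-126.1   -8.8] 1.1
0.06 125 [-125.5   -7.8] 1.0
```

Emit:
drive_tool([
  [[0.04,-0.005,0.001,0.001,0],[0.04,-0.01,0.0015,0,0],[0.04,-0.01,0.0015,0,0],[0.04,-0.01,0.0015,0,0],[0.04,-0.01,0.0015,0,0],[0.04,-0.01,0.001,0,0],[0.04,-0.005,0,0,0],[0.04,0,0,0,0]],
])

```text
t: 10.1
ee_pos: [0.5822, -0.0323, 0.1374]
orientation: [-3.142, 0.0, 1.46]
wrist_force: [0.1, 0.2, -3.4]
gripper_width: 0.0431
gripper_force: 61.1
```

```bash
python3 look.py s6
```

```text
t 10.1 tumbler xy mm [-73.8   2.1] z 137.4 yaw 83.67 F [ 0.1  0.2 -3.4] w 0.0431
0.03 78 [-67.   -0.9] 1.2
0.06 104 [-65.8  -0.6] 1.3
```

Emit:
drive_tool([
  [[0.04,-0.003,0.0,0.001,0],[0.04,-0.006,0.0005,0,0],[0.04,-0.006,0,0,0],[0.04,-0.006,0,0,0],[0.04,-0.006,0,0,0],[0.04,-0.005,0,0,0],[0.04,-0.002,0,0,0],[0.04,0,0,0,0]],
])

```text
t: 10.95
ee_pos: [0.5797, -0.0646, 0.1376]
orientation: [3.14, -0.003, 1.462]
wrist_force: [-1.2, 4.6, 7.5]
gripper_width: 0.0431
gripper_force: 62.4
```

```bash
python3 look.py s7; python3 - <<'E'
import cv2;from h import *
p=cam('side');cv2.imwrite('pics/d7.png',cv2.resize(p['image'][120:260,170:340],(800,600)))
E
```

```text
t 10.95 tumbler xy mm [-41.4   3. ] z 137.6 yaw 83.75 F [-1.2  4.6  7.5] w 0.0431
0.03 34 [-46.3   0.4] 0.9
0.06 44 [-42.1   0.1] 1.0
```

View pics/d7.png

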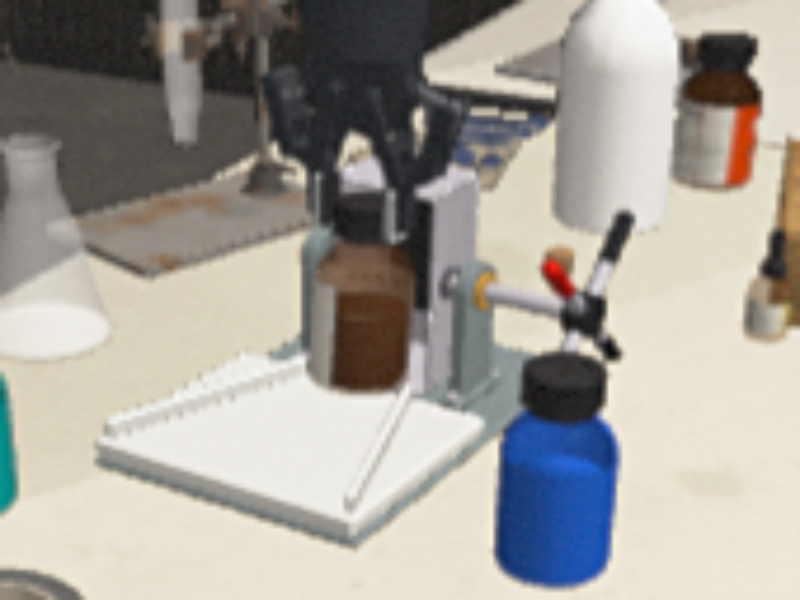

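The bottle is upright at the mouth, centred between the rail ends. I'll lift slightly to unload it, advance 4 mm, release, and go behind it with shut fingers.

Emit:
drive_tool([
  [[0.04,0,0.0,-0.001,0],[0.04,-0.002,0,0,0],[0.04,-0.002,0,0,0],[0.04,0,0,0,0],[0.06,0,0,0,0],[0.075,0,0,0,0],[0.075,0,0,0,0],[0.075,0,0,-0.02,0]],
])

```text
t: 11.85
ee_pos: [0.5768, -0.0687, 0.1552]
orientation: [-3.137, -0.0, 1.462]
wrist_force: [-0.1, -0.3, 1.1]
gripper_width: 0.0748
gripper_force: 0.0
```

Emit:
drive_tool([
  [[0.075,0,0,-0.03,0],[0.04,0.02,0,0,0],[0.0,0.03,0,0,0],[0.0,0.01,0,0,0],[0.0,0,0,0.03,0],[0.0,0,0,0.03,0],[0.0,0,0,0.02,0],[0.0,0,0,0,0]],
])

```text
t: 12.65
ee_pos: [0.5824, -0.0094, 0.1041]
orientation: [-3.135, 0.0, 1.462]
wrist_force: [1.0, 0.1, 0.8]
gripper_width: 0.0001
gripper_force: 0.0
```

```bash
python3 look.py s8
```

```text
t 12.65 tumbler xy mm [-96.6  -0.1] z 104.1 yaw 83.75 F [1.  0.1 0.8] w 0.0001
0.06 21 [-27.9  -3. ] 0.8
```

Emit:
drive_tool([
  [[0.0,-0.005,0.002,0.006,0],[0.0,-0.005,0,0,0],[0.0,-0.005,0,0,0],[0.0,0,0,0,0]],
])

```text
t: 13.1
ee_pos: [0.5862, -0.0257, 0.1022]
orientation: [3.14, 0.0, 1.46]
wrist_force: [0.4, -0.2, 0.3]
gripper_width: -0.0
gripper_force: 0.0
```

```bash
python3 -c "
from h import *;st()"
```

```text
t 13.1 tumbler xy mm [-80.8   5.4] z 102.2 yaw 83.67 F [ 0.4 -0.2  0.3] w -0.0
```

Emit:
drive_tool([
  [[0.0,-0.002,-0.002,0.003,0],[0.0,-0.004,0,0.001,0],[0.0,-0.003,0,0.0005,0],[0.0,-0.003,0,0.0005,0],[0.0,-0.003,0,0.0005,0],[0.0,-0.003,0,0,0]],
])

```text
t: 13.7
ee_pos: [0.5818, -0.0424, 0.096]
orientation: [3.141, -0.0, 1.462]
wrist_force: [-0.3, 1.2, 1.6]
gripper_width: 0.0001
gripper_force: 0.8
```

```bash
cat > tilt.py <<'E'
from h import *
import sys
st();p=cam('side');cv2.imwrite('pics/%s.png'%sys.argv[1],cv2.resize(p['image'][120:260,170:340],(800,600)))
W=cloud(p);P=W[np.isfinite(W).all(2)];t=tum(P)*1000
# rear-most x of bottle by height, from side camera
for lo in range(25,160,15):
    b=t[(t[:,0]<20)&(t[:,0]>-75)&(abs(t[:,1])<16)&(P[:,2]*1000>lo)&(P[:,2]*1000<lo+15)]
    if len(b)>3: print(lo,len(b),np.percentile(b[:,0],[2,10,25]).round(1))
E
python3 tilt.py d9; python3 look.py s9
```

```text
t 13.7 tumbler xy mm [-63.8   2.7] z 96.0 yaw 83.75 F [-0.3  1.2  1.6] w 0.0001
25 29 [-61.7 -61.  -59.7]
40 46 [-62.6 -60.8 -59.9]
55 43 [-60.2 -58.6 -57.1]
70 48 [-57.7 -57.  -55.3]
85 33 [-73.5 -69.5 -54.1]
100 57 [-74.8 -74.1 -72.6]
115 70 [-74.7 -73.3 -71.8]
130 35 [-74.9 -74.6 -73.8]
145 49 [-74.8 -74.2 -73.5]
t 13.75 tumbler xy mm [-63.2   2.7] z 96.0 yaw 83.72 F [-0.3  1.4  0.1] w 0.0
```

The bottle is tipping again (about 6°), so the floor friction is high and a high push won't slide it. I'll settle it back, then grip the body from slightly behind its centre with the pads' front edges and carry it in with its weight lightened.

Emit:
drive_tool([
  [[0.0,0.003,0,0,0],[0.0,0.003,0,0,0],[0.0,0.003,0,0,0],[0.0,0.003,0,0,0],[0.0,0.008,0,0,0],[0.0,0.0,0,-0.04,0],[0.05,0.0,0,-0.04,0],[0.085,0,0,-0.03,0]],
])

```text
t: 14.6
ee_pos: [0.5843, -0.0219, 0.2083]
orientation: [3.14, 0.0, 1.462]
wrist_force: [1.4, -0.7, 0.7]
gripper_width: 0.0285
gripper_force: 0.0
```

Emit:
drive_tool([
  [[0.085,-0.015,0,0,0],[0.085,-0.019,0,0,0],[0.085,0,0,0.02,0],[0.085,0,0,0.03,0],[0.085,0,0,0.025,0],[0.085,0,0,0.015,0],[0.085,0,0,0.005,0],[0.085,0,0,0.0,0]],
])

```text
t: 15.4
ee_pos: [0.5791, -0.0561, 0.1097]
orientation: [-3.139, -0.0, 1.462]
wrist_force: [-0.4, -0.3, 0.1]
gripper_width: 0.0848
gripper_force: 0.0
```

```bash
python3 tilt.py d10
```

```text
t 15.4 tumbler xy mm [-49.8   1.5] z 109.7 yaw 83.74 F [-0.4 -0.3  0.1] w 0.0848
25 38 [-63.4 -62.9 -62.1]
40 43 [-64.5 -63.  -61.8]
55 42 [-63.9 -63.4 -61.2]
70 43 [-62.9 -61.9 -61.4]
85 45 [-63.2 -62.6 -60.9]
100 52 [-61.7 -60.5 -59.1]
115 60 [-54.9 -52.9 -51.7]
130 41 [-52.1 -50.2 -48.7]
145 76 [-50.4 -48.5 -46.8]
```

Emit:
drive_tool([
  [[0.085,0,0.001,0.009,0],[0.085,0,0,0.004,0],[0.085,0,0,0,0],[0.085,0,0,0,0]],
])

```text
t: 15.85
ee_pos: [0.5811, -0.0564, 0.098]
orientation: [3.141, 0.0, 1.462]
wrist_force: [0.9, 1.0, 0.4]
gripper_width: 0.0848
gripper_force: 0.0
```

```bash
python3 -c "
from h import *;st()"
```

```text
t 15.85 tumbler xy mm [-49.8   3.5] z 98.0 yaw 83.74 F [0.9 1.  0.4] w 0.0848
```

Emit:
drive_tool([
  [[0.075,0,0,0.0015,0],[0.07,0,0,0,0],[0.066,0,0,0,0],[0.062,0,0,0,0],[0.058,0,0,0,0],[0.056,0,0,0,0],[0.056,0,0,0,0]],
])

```text
t: 16.55
ee_pos: [0.5808, -0.0563, 0.0966]
orientation: [-3.141, 0.0, 1.462]
wrist_force: [-1.7, 0.4, 3.9]
gripper_width: 0.056
gripper_force: 10.7
```

```bash
python3 tilt.py d11;python3 -c "
from h import *;print(telemetry.get_state()['gripper_force'])"
```

```text
t 16.55 tumbler xy mm [-49.8   3.2] z 96.6 yaw 83.74 F [-1.7  0.4  3.9] w 0.056
25 39 [-63.8 -63.2 -61.3]
40 42 [-64.2 -62.6 -61.1]
55 42 [-63.4 -61.9 -61. ]
70 45 [-63.8 -62.1 -61.3]
85 50 [-62.  -61.3 -60. ]
100 56 [-62.  -60.6 -58.8]
115 57 [-55.  -53.2 -50.7]
130 36 [-49.8 -48.7 -47.6]
145 35 [-50.7 -50.  -49.1]
10.738169949202074
```

The pads sit on the shoulder here, so this grip isn't reliable. I'll go back to the cap and hold it with the pads' front edges, so the fingers stay outside the top plate for longer.

Emit:
drive_tool([
  [[0.062,0,0,0,0],[0.07,0,0,0,0],[0.08,0,0,0,0],[0.08,0,0,-0.02,0],[0.08,-0.001,0,-0.02,0],[0.07,0,0,0,0],[0.06,0,0,0,0],[0.06,0,0,0,0]],
])

```text
t: 17.4
ee_pos: [0.5804, -0.0573, 0.1353]
orientation: [-3.14, -0.0, 1.462]
wrist_force: [0.7, -0.2, -0.1]
gripper_width: 0.06
gripper_force: 0.0
```

```bash
python3 tilt.py d12
```

```text
t 17.4 tumbler xy mm [-48.8   2.9] z 135.3 yaw 83.74 F [ 0.7 -0.2 -0.1] w 0.06
25 37 [-64.4 -63.6 -62.5]
40 45 [-65.2 -63.7 -62.3]
55 36 [-63.6 -62.7 -60.9]
70 45 [-63.3 -62.6 -61.7]
85 46 [-62.2 -61.8 -60.8]
100 51 [-62.3 -60.  -58.8]
115 63 [-54.1 -51.7 -50.8]
130 36 [-52.  -50.7 -48.8]
145 71 [-51.1 -49.1 -47.2]
```

Emit:
drive_tool([
  [[0.05,0,0,0,0],[0.046,0,0,0,0],[0.042,0,0,0,0],[0.038,0,0,0,0],[0.034,0,0,0,0],[0.034,0,0,-0.002,0],[0.034,0,0,0,0]],
])

```text
t: 18.15
ee_pos: [0.5809, -0.0574, 0.1382]
orientation: [-3.141, -0.0, 1.462]
wrist_force: [0.0, 0.5, -3.0]
gripper_width: 0.0351
gripper_force: 43.8
```

```bash
python3 tilt.py d13;python3 -c "
from h import *;print(telemetry.get_state()['gripper_force'])"
```

```text
t 18.15 tumbler xy mm [-48.8   3.4] z 138.2 yaw 83.74 F [ 0.   0.5 -3. ] w 0.0351
25 37 [-65.5 -64.1 -62.9]
40 43 [-64.5 -63.3 -63.1]
55 40 [-64.4 -63.4 -62.6]
70 49 [-64.2 -62.6 -62. ]
85 48 [-62.8 -61.2 -60.6]
100 48 [-62.4 -61.1 -60.3]
115 77 [-56.7 -54.7 -52.3]
130 25 [-58.  -50.8 -48.9]
145 43 [-59.4 -49.8 -48.5]
43.85970902898407
```

Emit:
drive_tool([
  [[0.034,-0.002,0,0,0],[0.034,-0.003,0,0,0],[0.034,-0.003,0,0,0],[0.034,-0.003,0,0,0],[0.034,0,0,0,0]],
])

```text
t: 18.7
ee_pos: [0.5797, -0.0689, 0.1384]
orientation: [3.142, 0.0, 1.461]
wrist_force: [0.2, 0.3, -2.3]
gripper_width: 0.0351
gripper_force: 43.9
```

```bash
python3 tilt.py d14;python3 -c "
from h import *;print(telemetry.get_state()['gripper_force'])"
```

```text
t 18.7 tumbler xy mm [-37.2   3.5] z 138.4 yaw 83.7 F [ 0.2  0.3 -2.3] w 0.0351
25 34 [-53.4 -52.6 -51.6]
40 41 [-54.  -52.2 -51.3]
55 46 [-52.9 -51.6 -50.3]
70 41 [-51.4 -50.8 -50. ]
85 49 [-53.6 -51.3 -49.1]
100 53 [-49.9 -48.5 -47.9]
115 69 [-43.8 -42.5 -39.7]
130 22 [-44.9 -38.2 -37.2]
145 42 [-46.6 -38.7 -36.7]
43.90057326541864
```

Emit:
drive_tool([
  [[0.034,-0.0015,0,0,0],[0.034,-0.0015,0,0,0],[0.034,0,0,0,0]],
])

```text
t: 19.05
ee_pos: [0.5794, -0.0714, 0.1384]
orientation: [3.142, 0.0, 1.461]
wrist_force: [-0.3, -0.6, -2.4]
gripper_width: 0.0353
gripper_force: 43.9
```

```bash
python3 tilt.py d15; python3 - <<'E'
from h import *
p=cam('scene');cv2.imwrite('pics/s15.png',cv2.resize(p['image'][130:280,180:380],(800,600)))
a=cv2.imread('pics/s15.png');b=cv2.imread('pics/d15.png');cv2.imwrite('pics/m15.png',np.hstack([a[100:500,200:600],b[100:500,200:600]]))
E
```

```text
t 19.05 tumbler xy mm [-34.6   3.4] z 138.4 yaw 83.73 F [-0.3 -0.6 -2.4] w 0.0353
25 36 [-50.6 -50.  -49. ]
40 40 [-51.1 -50.2 -48.7]
55 45 [-49.5 -48.8 -47.4]
70 46 [-49.5 -48.8 -47. ]
85 43 [-49.1 -47.8 -46.6]
100 50 [-47.3 -46.9 -45.9]
115 72 [-40.7 -38.9 -37.5]
130 23 [-39.1 -34.8 -34. ]
145 43 [-45.6 -41.3 -34.5]
```

View pics/m15.png

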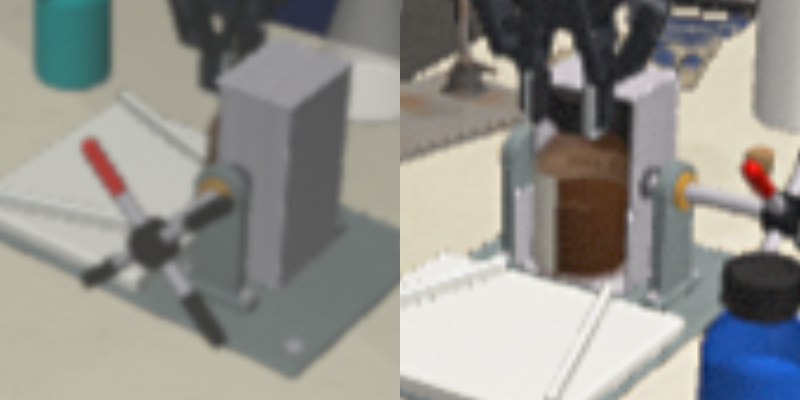

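The bottle is about two thirds in and upright between the cheeks. I'll creep on while watching the force.

Emit:
drive_tool([
  [[0.034,-0.001,0,0,0],[0.034,-0.001,0,0,0],[0.034,-0.001,0,0,0],[0.034,0,0,0,0]],
])

```text
t: 19.55
ee_pos: [0.5791, -0.0741, 0.1384]
orientation: [3.142, -0.0, 1.462]
wrist_force: [0.1, 0.5, -1.9]
gripper_width: 0.0351
gripper_force: 44.4
```

Emit:
drive_tool([
  [[0.034,-0.001,0,0,0],[0.034,-0.001,0,0,0],[0.034,0,0,0,0]],
])

```text
t: 19.85
ee_pos: [0.579, -0.076, 0.1386]
orientation: [3.141, -0.0, 1.462]
wrist_force: [0.2, 2.3, 0.2]
gripper_width: 0.0351
gripper_force: 45.4
```

Emit:
drive_tool([
  [[0.034,-0.001,0,0,0],[0.034,-0.001,0,0,0],[0.034,0,0,0,0]],
])

```text
t: 20.15
ee_pos: [0.5787, -0.0784, 0.1384]
orientation: [3.141, 0.0, 1.461]
wrist_force: [0.8, 3.6, -0.4]
gripper_width: 0.035
gripper_force: 45.2
```

```bash
python3 tilt.py d16; python3 - <<'E'
from h import *
p=cam('scene');cv2.imwrite('pics/s16.png',cv2.resize(p['image'][130:280,180:380],(800,600)))
a=cv2.imread('pics/s16.png');b=cv2.imread('pics/d16.png');cv2.imwrite('pics/m16.png',np.hstack([a[100:500,200:600],b[100:500,200:600]]))
W=cloud(p);im=p['image'].astype(int);t=tum(W)*1000
m=(W[...,2]>.16)&(W[...,2]<.172)&(t[...,0]>-40)&(t[...,0]<60)&(abs(t[...,1])<45)&(im.min(2)>90)
print('plate',m.sum(),np.percentile(t[m],[2,50,98],0).round(1))
m=(im[...,2]>110)&(im[...,1]<70)&(t[...,1]<-110)&(t[...,1]>-160)&(W[...,2]>.08);print('red',m.sum(),np.percentile(t[m],[5,50,95],0).round(1),np.percentile(W[m][:,2],[5,50,95]).round(4))
E
```

```text
t 20.15 tumbler xy mm [-27.6   3.5] z 138.4 yaw 83.74 F [ 0.8  3.6 -0.4] w 0.035
25 37 [-44.1 -43.1 -41.6]
40 44 [-43.7 -43.1 -41.8]
55 44 [-42.4 -41.3 -40.6]
70 43 [-43.  -41.9 -40.1]
85 45 [-41.3 -40.1 -38.8]
100 53 [-40.8 -39.7 -38.3]
115 75 [-35.3 -33.2 -30.7]
130 24 [-38.2 -28.2 -27.4]
145 40 [-39.  -31.1 -27.7]
plate 384 [[-17.9 -40.2]
 [ 12.6  -6. ]
 [ 42.3  35.3]]
red 31 [[ -46.5 -141. ]
 [ -36.3 -139.1]
 [ -25.3 -135.9]] [0.1297 0.1423 0.1535]
```

View pics/m16.png

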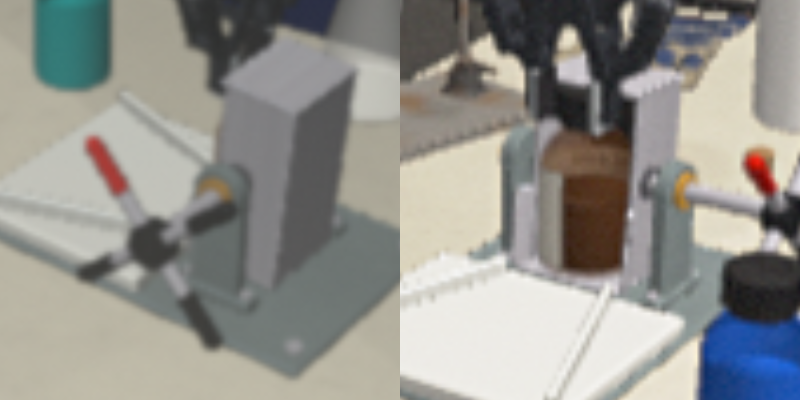

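The top plate has been nudged: in the picture the cradle leans a few degrees, while the bottle is upright and nearly in, with its rear at about x -43. I'll release, then press the red spoke down to bring the cradle back home before finishing the insertion.

Emit:
drive_tool([
  [[0.04,0,0,0,0],[0.05,0,0,0,0],[0.06,0.0,0,0,0],[0.06,0.005,0,0,0],[0.06,0.02,0,-0.02,0],[0.03,0.01,0,-0.04,0],[0.0,0,-0.03,-0.04,0],[0.0,-0.01,-0.035,-0.02,0]],
])

```text
t: 21.05
ee_pos: [0.5182, -0.0461, 0.2617]
orientation: [3.137, 0.002, 1.464]
wrist_force: [-0.5, -0.8, -0.0]
gripper_width: 0.0163
gripper_force: 0.0
```

Emit:
drive_tool([
  [[0.0,-0.01,-0.035,0,0],[0.0,0,-0.035,0,0],[0.0,0,0,0.03,0],[0.0,0,0,0.03,0],[0.0,0,0,0.0,0],[0.0,0,0,0.0,0]],
])

```text
t: 21.65
ee_pos: [0.4456, -0.0487, 0.1987]
orientation: [-3.14, 0.001, 1.462]
wrist_force: [0.0, 0.3, 0.5]
gripper_width: 0.0001
gripper_force: 0.0
```

```bash
python3 tilt.py d17; python3 - <<'E'
from h import *
for n in ['scene','side']:
    p=cam(n);W=cloud(p);im=p['image'].astype(int);t=tum(W)*1000
    m=(im[...,2]>110)&(im[...,1]<70)&(t[...,1]<-110)&(t[...,1]>-160)&(W[...,2]>.08);print('red',m.sum(),np.percentile(t[m],[5,50,95],0).round(1),np.percentile(W[m][:,2],[5,50,95]).round(4))
E
```

```text
t 21.65 tumbler xy mm [ -43.3 -132.1] z 198.7 yaw 83.74 F [0.  0.3 0.5] w 0.0001
25 40 [-44.8 -43.5 -43.1]
40 40 [-44.  -43.3 -42.1]
55 45 [-43.  -41.8 -41.1]
70 41 [-42.6 -41.7 -40.4]
85 46 [-40.9 -40.2 -39.4]
100 53 [-40.4 -39.4 -37.2]
115 61 [-34.7 -30.4 -29. ]
130 39 [-27.8 -27.2 -25.7]
145 65 [-27.6 -26.5 -25.5]
red 32 [[ -47.8 -141.5]
 [ -36.4 -138.2]
 [ -26.1 -135.5]] [0.1301 0.1415 0.1527]
red 24 [[ -55.2 -139.5]
 [ -48.4 -137.2]
 [ -31.2 -132.2]] [0.1281 0.1475 0.1542]
```

Emit:
drive_tool([
  [[0.0,0,0,0.02,0],[0.0,0,0,0.01,0],[0.0,0,0,0.004,0],[0.0,0,0,0.002,0],[0.0,0,0,0.002,0],[0.0,0,0,0,0]],
])

```text
t: 22.4
ee_pos: [0.4463, -0.0487, 0.1606]
orientation: [3.141, 0.0, 1.462]
wrist_force: [0.1, -0.4, 0.4]
gripper_width: 0.0002
gripper_force: 0.0
```

Emit:
drive_tool([
  [[0.0,0,0,0.002,0],[0.0,0,0,0.002,0],[0.0,0,0,0,0]],
])

```text
t: 22.7
ee_pos: [0.4461, -0.0486, 0.1563]
orientation: [3.142, 0.0, 1.462]
wrist_force: [0.0, 0.9, 0.7]
gripper_width: -0.0003
gripper_force: 0.4
```

Emit:
drive_tool([
  [[0.0,0,0,0.002,0],[0.0,0,0,0,0]],
])

```text
t: 22.9
ee_pos: [0.4468, -0.0478, 0.1551]
orientation: [3.14, -0.002, 1.462]
wrist_force: [-0.3, 3.7, 4.9]
gripper_width: 0.0
gripper_force: 2.4
```

Emit:
drive_tool([
  [[0.0,0,0,0.002,0],[0.0,0,0,0.002,0],[0.0,0,0,0,0]],
])

```text
t: 23.2
ee_pos: [0.4473, -0.0456, 0.1524]
orientation: [3.138, -0.007, 1.463]
wrist_force: [-2.3, 10.2, 15.7]
gripper_width: 0.0001
gripper_force: 7.7
```

```bash
cat > ang.py <<'E'
from h import *
for n in ['scene','side']:
    p=cam(n);W=cloud(p);im=p['image'].astype(int);t=tum(W)*1000
    m=(im[...,2]>110)&(im[...,1]<70)&(t[...,1]<-110)&(t[...,1]>-160)&(W[...,2]>.02)&(abs(t[...,0])<110)
    if m.sum()>4:
        x=np.median(t[m][:,0]);z=np.median(W[m][:,2])*1000-94.5;print(n,'red',m.sum(),x.round(1),z.round(1),'spoke deg from up',np.degrees(np.arctan2(x,z)).round(1))
E
python3 tilt.py d18; python3 ang.py
```

```text
t 23.2 tumbler xy mm [ -46.5 -130.7] z 152.4 yaw 83.84 F [-2.3 10.2 15.7] w 0.0001
25 41 [-41.5 -40.7 -39.7]
40 38 [-41.6 -40.7 -39.6]
55 42 [-40.5 -39.6 -38.7]
70 40 [-41.8 -40.7 -39.7]
85 40 [-41.8 -40.8 -40. ]
100 53 [-40.9 -39.  -37.6]
115 60 [-34.6 -32.7 -30.1]
130 40 [-31.2 -30.1 -28.9]
145 56 [-30.7 -29.1 -27.9]
scene red 27 -38.0 43.6 spoke deg from up -41.1
side red 22 -51.2 50.2 spoke deg from up -45.5
```

The cradle is home at its stop, with the bottle upright and about 8 mm from seated. Next I'll push those last millimetres from behind.

Emit:
drive_tool([
  [[0.0,0.005,0,-0.02,0],[0.0,0.01,0,-0.04,0],[0.0,0.01,0.02,-0.03,0],[0.0,0.004,0.03,0,0],[0.0,0,0.03,0,0],[0.0,0,0.03,0,0],[0.0,0,0.023,0.03,0],[0.0,0,0,0.03,0]],
])

```text
t: 24.15
ee_pos: [0.5854, -0.0349, 0.1799]
orientation: [3.137, 0.0, 1.462]
wrist_force: [-0.5, -0.0, -0.3]
gripper_width: -0.0001
gripper_force: 0.0
```

Emit:
drive_tool([
  [[0.0,0,0,0.04,0],[0.0,0,0,0.03,0],[0.0,0,0,0.01,0],[0.0,0,0,0,0],[0.0,0,0,0,0]],
])

```text
t: 24.65
ee_pos: [0.5825, -0.0345, 0.1018]
orientation: [3.14, 0.0, 1.462]
wrist_force: [0.0, 0.6, 0.3]
gripper_width: -0.0002
gripper_force: 0.0
```

```bash
python3 -c "
from h import *;st()"
```

```text
t 24.65 tumbler xy mm [-71.7   2.6] z 101.8 yaw 83.74 F [0.  0.6 0.3] w -0.0002
```

Emit:
drive_tool([
  [[0.0,-0.008,0,0.003,0],[0.0,-0.008,0,0,0],[0.0,-0.003,0,0.0005,0],[0.0,-0.002,0,0.0005,0],[0.0,-0.002,0,0.0005,0],[0.0,0,0,0,0]],
])

```text
t: 25.25
ee_pos: [0.5791, -0.0571, 0.096]
orientation: [3.141, -0.0, 1.461]
wrist_force: [0.2, 0.5, 1.2]
gripper_width: -0.0
gripper_force: 0.5
```

```bash
python3 tilt.py d19; python3 ang.py
```

```text
t 25.25 tumbler xy mm [-48.8   1.6] z 96.0 yaw 83.73 F [0.2 0.5 1.2] w -0.0
25 42 [-41.3 -39.8 -38.8]
40 41 [-42.2 -40.  -38.9]
55 41 [-40.8 -40.  -38.6]
70 42 [-39.6 -39.  -38. ]
85 30 [-59.5 -56.9 -42.8]
100 60 [-62.  -60.2 -58.1]
115 68 [-60.8 -60.  -57.1]
130 44 [-63.5 -61.6 -60.3]
145 64 [-64.  -62.5 -60.7]
scene red 30 -37.9 46.0 spoke deg from up -39.5
side red 22 -52.8 50.7 spoke deg from up -46.2
```

Emit:
drive_tool([
  [[0.0,-0.002,0,0,0],[0.0,-0.002,0,0,0],[0.0,0,0,0,0]],
])

```text
t: 25.7
ee_pos: [0.5786, -0.0614, 0.0959]
orientation: [3.141, 0.0, 1.461]
wrist_force: [-0.1, 1.7, 1.0]
gripper_width: 0.0003
gripper_force: 0.6
```

```bash
python3 tilt.py d20; python3 ang.py
```

```text
t 25.7 tumbler xy mm [-44.5   1.5] z 95.9 yaw 83.73 F [-0.1  1.7  1. ] w 0.0003
25 36 [-39.7 -38.7 -37.8]
40 40 [-40.6 -39.3 -37.8]
55 44 [-39.1 -37.8 -37. ]
70 41 [-37.5 -35.9 -34.4]
85 29 [-56.  -52.3 -36.7]
100 62 [-57.7 -55.8 -53.7]
115 74 [-56.5 -54.5 -52.8]
130 44 [-59.6 -58.3 -56.7]
145 65 [-60.3 -57.7 -56.1]
scene red 30 -39.7 44.6 spoke deg from up -41.6
side red 23 -52.8 50.3 spoke deg from up -46.3
```

Emit:
drive_tool([
  [[0.0,-0.002,0,0,0],[0.0,-0.002,0,0,0],[0.0,-0.002,0,0,0],[0.0,0,0,0,0]],
])

```text
t: 26.25
ee_pos: [0.5781, -0.0657, 0.096]
orientation: [3.141, -0.004, 1.462]
wrist_force: [0.6, 6.6, 2.4]
gripper_width: 0.0002
gripper_force: 3.2
```

```bash
python3 tilt.py d21; python3 ang.py
```

```text
t 26.25 tumbler xy mm [-40.2   1.5] z 96.0 yaw 83.77 F [0.6 6.6 2.4] w 0.0002
25 32 [-37.8 -37.3 -36.2]
40 40 [-37.  -36.5 -35.6]
55 45 [-35.8 -34.3 -33.6]
70 41 [-33.7 -32.7 -31.6]
85 31 [-51.1 -47.5 -33.1]
100 63 [-52.4 -50.8 -49.7]
115 71 [-53.2 -50.6 -49.2]
130 43 [-54.  -53.4 -51.7]
145 65 [-56.2 -53.1 -52.1]
scene red 30 -38.1 46.0 spoke deg from up -39.6
side red 23 -50.6 50.7 spoke deg from up -45.0
```

Emit:
drive_tool([
  [[0.0,-0.002,0,0,0],[0.0,-0.002,0,0,0],[0.0,0,0,0,0]],
])

```text
t: 26.7
ee_pos: [0.578, -0.0661, 0.096]
orientation: [3.141, -0.011, 1.464]
wrist_force: [1.8, 15.5, 2.5]
gripper_width: 0.0001
gripper_force: 7.8
```

```bash
python3 tilt.py d22; python3 ang.py
```

```text
t 26.7 tumbler xy mm [-39.7   1.4] z 96.0 yaw 83.89 F [ 1.8 15.5  2.5] w 0.0001
25 30 [-38.3 -37.1 -35.6]
40 42 [-36.6 -35.1 -34.4]
55 43 [-36.  -34.7 -32.8]
70 43 [-34.5 -33.3 -31.5]
85 30 [-50.8 -49.9 -33.6]
100 60 [-51.7 -50.9 -48.7]
115 70 [-53.  -51.2 -48.5]
130 44 [-54.2 -51.9 -51.2]
145 65 [-54.3 -53.4 -51.5]
scene red 30 -39.4 44.6 spoke deg from up -41.5
side red 23 -52.7 50.7 spoke deg from up -46.1
```

Emit:
drive_tool([
  [[0.0,0.004,0,0,0],[0.0,0.004,0,0,0],[0.0,0.004,0,-0.002,0],[0.0,0.002,0,-0.002,0],[0.0,-0.001,0,0.0,0],[0.0,-0.003,0,0.001,0],[0.0,-0.003,0,0.001,0],[0.0,-0.003,0,0.001,0]],
])

```text
t: 27.65
ee_pos: [0.5782, -0.0662, 0.097]
orientation: [3.141, -0.004, 1.462]
wrist_force: [0.8, 10.1, 3.8]
gripper_width: -0.0002
gripper_force: 5.2
```

```bash
python3 tilt.py d23
```

```text
t 27.65 tumbler xy mm [-39.7   1.6] z 97.0 yaw 83.75 F [ 0.8 10.1  3.8] w -0.0002
25 35 [-35.1 -34.  -33.3]
40 42 [-35.2 -34.  -32.5]
55 44 [-33.9 -32.9 -32.1]
70 42 [-34.  -32.7 -31.5]
85 32 [-49.7 -45.1 -31.4]
100 61 [-52.3 -51.2 -49. ]
115 73 [-52.2 -50.7 -49.1]
130 42 [-53.  -52.7 -50.8]
145 66 [-53.4 -52.5 -51.1]
```

Emit:
drive_tool([
  [[0.0,-0.003,0,0.001,0],[0.0,-0.002,0,0.0005,0],[0.0,0,0,0,0]],
])

```text
t: 28.0
ee_pos: [0.5788, -0.0665, 0.0964]
orientation: [3.139, -0.013, 1.464]
wrist_force: [0.8, 17.9, 6.9]
gripper_width: 0.0
gripper_force: 9.2
```

```bash
python3 tilt.py d24
```

```text
t 28.0 tumbler xy mm [-39.4   2.3] z 96.4 yaw 83.9 F [ 0.8 17.9  6.9] w 0.0
25 40 [-33.9 -32.7 -31.7]
40 42 [-34.1 -32.7 -31.6]
55 39 [-33.9 -32.7 -31.2]
70 46 [-32.6 -31.7 -30.2]
85 32 [-48.9 -40.9 -31.3]
100 59 [-53. -51. -49.]
115 79 [-52.  -50.2 -47.7]
130 41 [-53.6 -51.6 -51.3]
145 63 [-53.7 -53.  -50.8]
```

The bottle is now fully seated: its rear face is vertical at x of about -32.5. I'll retreat and move the shut fingers to the deck side of the red spoke.

Emit:
drive_tool([
  [[0.0,0.003,0,0,0],[0.0,0.005,0,0,0],[0.0,0.012,0,-0.01,0],[0.0,0.015,0,-0.04,0],[0.0,0.015,0,-0.04,0],[0.0,0,-0.02,-0.03,0],[0.0,0,-0.035,0,0],[0.0,0,-0.035,0,0]],
])

```text
t: 28.85
ee_pos: [0.4937, -0.0128, 0.2171]
orientation: [3.138, 0.001, 1.461]
wrist_force: [-0.1, 0.7, 0.2]
gripper_width: 0.0006
gripper_force: 0.0
```

Emit:
drive_tool([
  [[0.0,0,-0.03,0,0],[0.0,0,-0.015,0,0],[0.0,0,0,0.03,0],[0.0,0,0,0.03,0],[0.0,0,0,0.01,0],[0.0,0,0,0,0]],
])

```text
t: 29.45
ee_pos: [0.4472, -0.0076, 0.1444]
orientation: [-3.138, 0.0, 1.461]
wrist_force: [0.0, 0.1, 0.7]
gripper_width: -0.0001
gripper_force: 0.0
```

```bash
python3 tilt.py d25; python3 ang.py
```

```text
t 29.45 tumbler xy mm [ -84.3 -134.8] z 144.4 yaw 83.73 F [0.  0.1 0.7] w -0.0001
25 38 [-35.3 -33.9 -32.8]
40 40 [-35.4 -34.3 -33.6]
55 40 [-35.2 -34.6 -32.9]
70 40 [-35.7 -34.1 -33. ]
85 42 [-35.5 -33.8 -33.4]
100 53 [-34.4 -32.9 -31.5]
115 59 [-28.9 -24.6 -23.1]
130 39 [-23.7 -23.  -22. ]
145 50 [-25.  -23.1 -22. ]
scene red 30 -38.8 46.0 spoke deg from up -40.1
side red 18 -50.3 47.6 spoke deg from up -46.6
```

The bottle stands free and upright in the cradle, with the cap rear at x -23 as it should be. Starting the first stroke.

Emit:
drive_tool([
  [[0.0,0,0.0015,0.008,0],[0.0,-0.005,0,0.004,0],[0.0,-0.006,0,0,0],[0.0,-0.004,0,0,0],[0.0,-0.0039,0,-0.0025,0],[0.0,-0.0039,0,-0.0025,0],[0.0,-0.0039,0,-0.0025,0],[0.0,-0.0039,0,-0.0025,0]],
])

```text
t: 30.4
ee_pos: [0.447, -0.0368, 0.1442]
orientation: [3.141, -0.005, 1.462]
wrist_force: [-0.2, 5.5, 4.4]
gripper_width: -0.0
gripper_force: 3.2
```

```bash
python3 -c "
from h import *;st()"; python3 ang.py
```

```text
t 30.4 tumbler xy mm [ -55.2 -131.9] z 144.2 yaw 83.78 F [-0.2  5.5  4.4] w -0.0
scene red 40 -29.4 58.4 spoke deg from up -26.7
side red 10 -29.1 41.5 spoke deg from up -35.1
```

Emit:
drive_tool([
  [[0.0,-0.0047,0,-0.002,0],[0.0,-0.0047,0,-0.002,0],[0.0,-0.0047,0,-0.002,0],[0.0,-0.0047,0,-0.002,0],[0.0,-0.0051,0,-0.0006,0],[0.0,-0.0051,0,-0.0006,0],[0.0,-0.0051,0,-0.0006,0],[0.0,-0.0051,0,-0.0006,0]],
])

```text
t: 31.3
ee_pos: [0.4423, -0.0776, 0.1536]
orientation: [-3.141, -0.0, 1.461]
wrist_force: [-0.1, 4.2, 1.4]
gripper_width: -0.0
gripper_force: 1.9
```

Emit:
drive_tool([
  [[0.0,-0.0038,0,0,0],[0.0,-0.0038,0,0,0],[0.0,-0.0038,0,0,0],[0.0,-0.0038,0,0,0],[0.0,-0.0037,0,0.001,0],[0.0,-0.0037,0,0.001,0],[0.0,-0.0037,0,0.001,0],[0.0,-0.0037,0,0.001,0]],
])

```text
t: 32.1
ee_pos: [0.4391, -0.1071, 0.1496]
orientation: [-3.141, -0.0, 1.462]
wrist_force: [-0.2, 4.0, -0.7]
gripper_width: -0.0002
gripper_force: 2.0
```

```bash
python3 -c "
from h import *;st()"; python3 ang.py
```

```text
t 32.1 tumbler xy mm [  15.6 -132.4] z 149.6 yaw 83.75 F [-0.2  4.  -0.7] w -0.0002
scene red 40 33.2 58.6 spoke deg from up 29.5
side red 19 20.5 44.7 spoke deg from up 24.6
```

Tracking as planned, with the red spoke at about +29°. I'll finish stroke 1 and reposition.

Emit:
drive_tool([
  [[0.0,-0.0033,0,0.002,0],[0.0,-0.0033,0,0.002,0],[0.0,-0.0033,0,0.002,0],[0.0,-0.0033,0,0.002,0],[0.0,-0.0023,0,0.002,0],[0.0,-0.0023,0,0.002,0],[0.0,0,0,0,0],[0.0,0.002,0,-0.01,0]],
])

```text
t: 33.0
ee_pos: [0.4366, -0.1233, 0.147]
orientation: [-3.139, 0.001, 1.461]
wrist_force: [-0.2, -0.1, 0.3]
gripper_width: -0.0002
gripper_force: 0.0
```

Emit:
drive_tool([
  [[0.0,0,0,-0.03,0],[0.0,0.02,0,-0.02,0],[0.0,0.035,0,0,0],[0.0,0.035,0,0,0],[0.0,0.03,0,0,0],[0.0,0,0,0,0]],
])

```text
t: 33.6
ee_pos: [0.4512, -0.0013, 0.1987]
orientation: [3.14, 0.001, 1.466]
wrist_force: [-0.5, 0.2, 0.4]
gripper_width: -0.0
gripper_force: 0.0
```

```bash
python3 -c "
from h import *;st()"; python3 ang.py; python3 - <<'E'
from h import *
p=cam('side');a=cv2.resize(p['image'][110:250,200:340],(480,480));q=cam('scene');b=cv2.resize(q['image'][140:270,190:320],(480,480))[:, :320]
cv2.imwrite('pics/m26.png',np.hstack([a,b]))
E
```

```text
t 33.6 tumbler xy mm [ -91.  -131.4] z 198.7 yaw 84.0 F [-0.5  0.2  0.4] w -0.0
scene red 43 49.0 44.4 spoke deg from up 47.8
side red 35 41.2 40.8 spoke deg from up 45.3
```

View pics/m26.png

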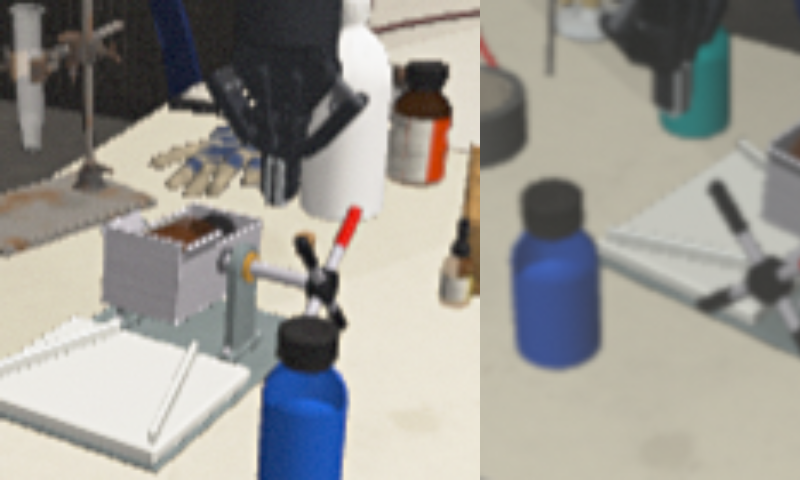

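The cradle is turned a quarter, with the bottle lying on the back wall and a black spoke now up on the deck side. Stroke 2 next.

Emit:
drive_tool([
  [[0.0,0,-0.001,0.03,0],[0.0,0,0,0.025,0],[0.0,-0.004,0,0.012,0],[0.0,-0.007,0,0,0],[0.0,-0.007,0,0,0],[0.0,-0.004,0,0,0],[0.0,-0.0039,0,-0.0025,0],[0.0,-0.0039,0,-0.0025,0]],
])

```text
t: 34.6
ee_pos: [0.447, -0.0321, 0.1368]
orientation: [3.14, -0.004, 1.462]
wrist_force: [0.8, 5.6, 1.5]
gripper_width: 0.0003
gripper_force: 3.3
```

```bash
python3 -c "
from h import *;st()"; python3 ang.py
```

```text
t 34.6 tumbler xy mm [ -59.9 -132.3] z 136.8 yaw 83.76 F [0.8 5.6 1.5] w 0.0003
scene red 47 49.9 39.4 spoke deg from up 51.7
side red 31 43.6 36.4 spoke deg from up 50.1
```

Emit:
drive_tool([
  [[0.0,-0.0039,0,-0.0025,0],[0.0,-0.0039,0,-0.0025,0],[0.0,-0.0047,0,-0.002,0],[0.0,-0.0047,0,-0.002,0],[0.0,-0.0047,0,-0.002,0],[0.0,-0.0047,0,-0.002,0],[0.0,-0.0051,0,-0.0006,0],[0.0,-0.0051,0,-0.0006,0]],
])

```text
t: 35.5
ee_pos: [0.4425, -0.0697, 0.1504]
orientation: [3.141, -0.0, 1.462]
wrist_force: [-0.1, 4.1, 2.7]
gripper_width: 0.0001
gripper_force: 2.2
```

Emit:
drive_tool([
  [[0.0,-0.0051,0,-0.0006,0],[0.0,-0.0051,0,-0.0006,0],[0.0,-0.0038,0,0,0],[0.0,-0.0038,0,0,0],[0.0,-0.0038,0,0,0],[0.0,-0.0038,0,0,0],[0.0,-0.0037,0,0.001,0],[0.0,-0.0037,0,0.001,0]],
])

```text
t: 36.3
ee_pos: [0.4383, -0.1023, 0.1489]
orientation: [-3.141, -0.0, 1.462]
wrist_force: [1.7, 4.2, -0.3]
gripper_width: -0.0
gripper_force: 2.1
```

Emit:
drive_tool([
  [[0.0,-0.003,0,0.001,0],[0.0,-0.003,0,0.001,0],[0.0,-0.002,0,0.001,0],[0.0,-0.002,0,0.001,0]],
])

```text
t: 36.7
ee_pos: [0.4374, -0.1122, 0.1451]
orientation: [-3.141, 0.0, 1.462]
wrist_force: [-0.8, 4.8, -0.7]
gripper_width: -0.0001
gripper_force: 2.0
```

```bash
python3 -c "
from h import *;st()"; python3 ang.py
```

```text
t 36.7 tumbler xy mm [  20.8 -133.5] z 145.1 yaw 83.75 F [-0.8  4.8 -0.7] w -0.0001
scene red 46 49.7 -30.3 spoke deg from up 121.3
side red 8 40.8 -30.9 spoke deg from up 127.1
```

Nearly at the stop. I'll press on gently until the force rises.

Emit:
drive_tool([
  [[0.0,-0.002,0,0.001,0],[0.0,-0.0015,0,0.001,0],[0.0,0,0,0,0]],
])

```text
t: 37.1
ee_pos: [0.4375, -0.1132, 0.1444]
orientation: [3.14, -0.006, 1.463]
wrist_force: [-1.8, 12.9, 12.3]
gripper_width: -0.0
gripper_force: 8.6
```

Emit:
drive_tool([
  [[0.0,-0.0015,0,0.001,0],[0.0,-0.0015,0,0.001,0],[0.0,0,0,0,0]],
])

```text
t: 37.4
ee_pos: [0.4375, -0.1136, 0.1439]
orientation: [3.139, -0.011, 1.464]
wrist_force: [-5.6, 22.0, 27.1]
gripper_width: -0.0001
gripper_force: 16.4
```

The cradle is hard against the stop. I'll back off, move to the other side and let the two seconds pass.

Emit:
drive_tool([
  [[0.0,0.003,0,-0.002,0],[0.0,0.002,0,-0.02,0],[0.0,0,0,-0.03,0],[0.0,-0.01,0,-0.02,0],[0.0,-0.025,0,0,0],[0.0,-0.03,0,0,0],[0.0,0,0,0,0],[0.0,0,0,0,0]],
])

```text
t: 38.2
ee_pos: [0.4304, -0.1794, 0.2134]
orientation: [3.141, 0.002, 1.46]
wrist_force: [0.2, -0.3, 0.3]
gripper_width: 0.0002
gripper_force: 0.0
```

```bash
python3 -c "
from h import *;st()"; python3 ang.py; python3 - <<'E'
from h import *
p=cam('side');a=cv2.resize(p['image'][110:250,200:340],(400,400));q=cam('scene');b=cv2.resize(q['image'][150:270,230:350],(400,400))
cv2.imwrite('pics/m27.png',np.hstack([a,b]))
E
```

```text
t 38.2 tumbler xy mm [  88.3 -133.5] z 213.4 yaw 83.64 F [ 0.2 -0.3  0.3] w 0.0002
scene red 48 48.9 -31.9 spoke deg from up 123.1
side red 7 39.4 -30.1 spoke deg from up 127.4
```

Emit:
drive_tool([
  [[0.0,0,0,0,0],[0.0,0,0,0,0],[0.0,0,0,0,0],[0.0,0,0,0,0],[0.0,0,0,0,0],[0.0,0,0,0,0],[0.0,0,0,0,0],[0.0,0,0,0,0]],
])

```text
t: 39.2
ee_pos: [0.4304, -0.1782, 0.2132]
orientation: [3.142, 0.0, 1.462]
wrist_force: [0.1, -1.0, -0.5]
gripper_width: -0.0001
gripper_force: 0.0
```

View pics/m27.png

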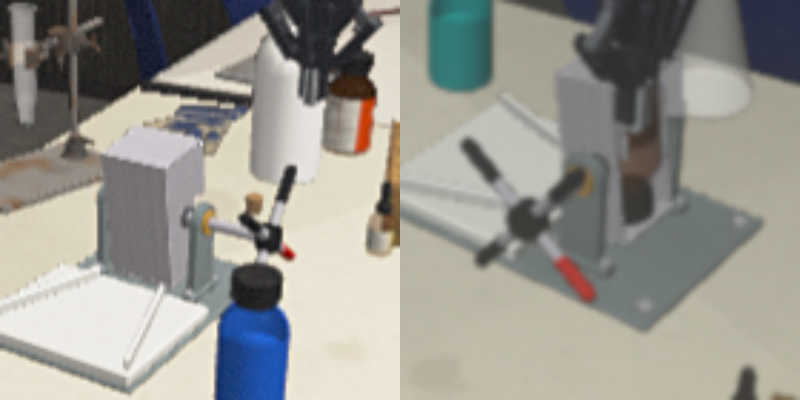

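The cradle is upside down at the stop, with the bottle standing on its cap. I'll wait a bit longer while lowering on the far side of the upper spoke.

Emit:
drive_tool([
  [[0.0,0,0,0.01,0],[0.0,0,0,0.02,0],[0.0,0,0,0.02,0],[0.0,0,0,0.015,0],[0.0,0,0,0.01,0],[0.0,0,0,0.003,0],[0.0,0,0,0,0],[0.0,0,0,0,0]],
])

```text
t: 40.0
ee_pos: [0.4309, -0.1785, 0.1358]
orientation: [3.141, 0.001, 1.462]
wrist_force: [0.2, 0.2, 1.2]
gripper_width: 0.0001
gripper_force: 0.0
```

Emit:
drive_tool([
  [[0.0,0.007,0,0,0],[0.0,0.006,0,0,0],[0.0,0.004,0,0,0],[0.0,0.003,0,0,0],[0.0,0.003,0,0,0]],
])

```text
t: 40.5
ee_pos: [0.433, -0.155, 0.1353]
orientation: [3.141, 0.0, 1.462]
wrist_force: [-0.5, -0.0, -0.4]
gripper_width: 0.0002
gripper_force: 0.0
```

```bash
python3 -c "
from h import *;st()"; python3 ang.py
```

```text
t 40.5 tumbler xy mm [  63.8 -133.5] z 135.3 yaw 83.76 F [-0.5 -0.  -0.4] w 0.0002
scene red 48 49.7 -31.7 spoke deg from up 122.6
side red 8 41.4 -30.9 spoke deg from up 126.7
```

Emit:
drive_tool([
  [[0.0,0.0031,0,-0.0023,0],[0.0,0.0031,0,-0.0023,0],[0.0,0.0031,0,-0.0023,0],[0.0,0.0047,0,-0.002,0],[0.0,0.0047,0,-0.002,0],[0.0,0.0047,0,-0.002,0],[0.0,0.0047,0,-0.002,0],[0.0,0.0051,0,-0.0006,0]],
])

```text
t: 41.4
ee_pos: [0.4369, -0.1218, 0.151]
orientation: [3.141, -0.0, 1.462]
wrist_force: [-1.3, -3.7, 1.4]
gripper_width: 0.0
gripper_force: 1.4
```

Emit:
drive_tool([
  [[0.0,0.0051,0,-0.0006,0],[0.0,0.0051,0,-0.0006,0],[0.0,0.0051,0,-0.0006,0],[0.0,0.0038,0,0,0],[0.0,0.0038,0,0,0],[0.0,0.0038,0,0,0],[0.0,0.0038,0,0,0],[0.0,0.0037,0,0.001,0]],
])

```text
t: 42.2
ee_pos: [0.4402, -0.088, 0.1513]
orientation: [-3.141, 0.0, 1.461]
wrist_force: [0.1, -3.2, 0.4]
gripper_width: -0.0003
gripper_force: 1.3
```

```bash
python3 -c "
from h import *;st()"; python3 ang.py
```

```text
t 42.2 tumbler xy mm [  -3.5 -133.3] z 151.3 yaw 83.74 F [ 0.1 -3.2  0.4] w -0.0003
scene red 48 58.7 24.0 spoke deg from up 67.7
side red 23 52.4 23.2 spoke deg from up 66.1
```

Emit:
drive_tool([
  [[0.0,0.0037,0,0.001,0],[0.0,0.0037,0,0.001,0],[0.0,0.0037,0,0.001,0],[0.0,0.0033,0,0.002,0],[0.0,0.0033,0,0.002,0],[0.0,0.0033,0,0.002,0],[0.0,0.0033,0,0.002,0],[0.0,0.0023,0,0.002,0]],
])

```text
t: 43.1
ee_pos: [0.4432, -0.0616, 0.1383]
orientation: [3.142, 0.0, 1.462]
wrist_force: [-0.4, -2.9, 1.6]
gripper_width: 0.0004
gripper_force: 1.4
```

Emit:
drive_tool([
  [[0.0,0,0,0,0],[0.0,-0.002,0,-0.02,0],[0.0,0,0,-0.03,0],[0.0,-0.02,0,-0.01,0],[0.0,-0.035,0,0,0],[0.0,-0.035,0,0,0],[0.0,-0.02,0,0,0],[0.0,0,0,0,0]],
])

```text
t: 43.9
ee_pos: [0.4308, -0.1747, 0.1982]
orientation: [3.141, -0.001, 1.458]
wrist_force: [-0.8, 0.2, 0.7]
gripper_width: 0.0001
gripper_force: 0.0
```

```bash
python3 -c "
from h import *;st()"; python3 ang.py
```

```text
t 43.9 tumbler xy mm [  83.6 -133.6] z 198.2 yaw 83.55 F [-0.8  0.2  0.7] w 0.0001
scene red 37 44.6 50.8 spoke deg from up 41.3
side red 35 35.6 45.4 spoke deg from up 38.1
```

Emit:
drive_tool([
  [[0.0,0,0,0.03,0],[0.0,0,0,0.025,0],[0.0,0.003,0,0.008,0],[0.0,0.006,0,0,0],[0.0,0.006,0,0,0],[0.0,0.004,0,0,0],[0.0,0.0035,0,-0.0015,0],[0.0,0.0035,0,-0.0023,0]],
])

```text
t: 44.8
ee_pos: [0.4356, -0.15, 0.1421]
orientation: [3.137, 0.007, 1.461]
wrist_force: [-1.7, -6.3, 5.6]
gripper_width: -0.0002
gripper_force: 3.4
```

```bash
python3 -c "
from h import *;st()"; python3 ang.py
```

```text
t 44.8 tumbler xy mm [  58.6 -131.4] z 142.1 yaw 83.71 F [-1.7 -6.3  5.6] w -0.0002
scene red 37 37.0 56.1 spoke deg from up 33.4
side red 44 29.6 54.2 spoke deg from up 28.7
```

Emit:
drive_tool([
  [[0.0,0.0035,0,-0.001,0],[0.0,0.0047,0,-0.002,0],[0.0,0.0047,0,-0.002,0],[0.0,0.0047,0,-0.002,0],[0.0,0.0047,0,-0.002,0],[0.0,0.0051,0,-0.0006,0],[0.0,0.0051,0,-0.0006,0],[0.0,0.0051,0,-0.0006,0]],
])

```text
t: 45.7
ee_pos: [0.4378, -0.1094, 0.15]
orientation: [-3.141, -0.0, 1.462]
wrist_force: [0.3, -2.6, 1.5]
gripper_width: 0.0004
gripper_force: 1.7
```

Emit:
drive_tool([
  [[0.0,0.0051,0,-0.0006,0],[0.0,0.0038,0,0,0],[0.0,0.0038,0,0,0],[0.0,0.0038,0,0,0],[0.0,0.0038,0,0,0],[0.0,0.0037,0,0.001,0],[0.0,0.0037,0,0.001,0],[0.0,0.0037,0,0.001,0]],
])

```text
t: 46.5
ee_pos: [0.441, -0.0786, 0.1475]
orientation: [-3.141, 0.0, 1.462]
wrist_force: [0.3, -5.2, 0.5]
gripper_width: -0.0001
gripper_force: 1.9
```

```bash
python3 -c "
from h import *;st()"; python3 ang.py
```

```text
t 46.5 tumbler xy mm [ -13.1 -133.5] z 147.5 yaw 83.74 F [ 0.3 -5.2  0.5] w -0.0001
scene red 30 -24.1 56.5 spoke deg from up -23.1
side red 37 -35.8 58.2 spoke deg from up -31.6
```

Emit:
drive_tool([
  [[0.0,0.0033,0,0.002,0],[0.0,0.0033,0,0.002,0],[0.0,0.003,0,0.002,0],[0.0,0.002,0,0.0015,0],[0.0,0,0,0,0]],
])

```text
t: 47.1
ee_pos: [0.4427, -0.0665, 0.14]
orientation: [3.141, -0.001, 1.462]
wrist_force: [-0.5, -0.9, 2.0]
gripper_width: -0.0002
gripper_force: 0.8
```

Emit:
drive_tool([
  [[0.0,0.0015,0,0.0015,0],[0.0,0.001,0,0.001,0],[0.0,0,0,0,0]],
])

```text
t: 47.4
ee_pos: [0.4431, -0.0649, 0.1379]
orientation: [3.141, 0.0, 1.462]
wrist_force: [-0.9, -1.3, 5.9]
gripper_width: -0.0003
gripper_force: 2.6
```

```bash
python3 -c "
from h import *;st()"; python3 ang.py
```

```text
t 47.4 tumbler xy mm [ -26.9 -132.8] z 137.9 yaw 83.74 F [-0.9 -1.3  5.9] w -0.0003
scene red 24 -40.4 52.6 spoke deg from up -37.6
side red 25 -50.8 50.8 spoke deg from up -45.0
```

Emit:
drive_tool([
  [[0.0,0.001,0,0.0015,0],[0.0,0.001,0,0.0015,0],[0.0,0,0,0,0]],
])

```text
t: 47.8
ee_pos: [0.4438, -0.0653, 0.1367]
orientation: [3.139, 0.006, 1.461]
wrist_force: [-6.9, -7.3, 16.6]
gripper_width: 0.0
gripper_force: 9.0
```

Emit:
drive_tool([
  [[0.0,0.001,0,0.001,0],[0.0,0.001,0,0.001,0],[0.0,0,0,0,0]],
])

```text
t: 48.1
ee_pos: [0.444, -0.0652, 0.1362]
orientation: [3.138, 0.011, 1.46]
wrist_force: [-10.7, -12.0, 29.3]
gripper_width: 0.0002
gripper_force: 14.9
```

```bash
python3 tilt.py d30; python3 ang.py
```

```text
t 48.1 tumbler xy mm [ -26.7 -131.9] z 136.2 yaw 83.64 F [-10.7 -12.   29.3] w 0.0002
25 40 [-31.8 -30.8 -29.6]
40 47 [-31.7 -30.3 -29.1]
55 40 [-31.4 -30.1 -29.3]
70 44 [-31.9 -31.7 -29.8]
85 44 [-31.5 -30.9 -29.8]
100 50 [-30.6 -29.1 -27.2]
115 66 [-25.9 -21.6 -19.2]
130 45 [-21.7 -19.9 -18.6]
145 44 [-20.7 -20.3 -18.5]
scene red 25 -38.4 51.8 spoke deg from up -36.6
side red 26 -51.2 50.8 spoke deg from up -45.2
```

Emit:
drive_tool([
  [[0.0,-0.002,0,-0.005,0],[0.0,-0.003,0,-0.02,0],[0.0,0,0,-0.04,0],[0.0,0,-0.01,-0.04,0],[0.0,-0.03,-0.02,-0.03,0],[0.0,-0.04,-0.02,0,0],[0.0,-0.04,0,0,0],[0.0,0,0,0,0]],
])

```text
t: 49.05
ee_pos: [0.3808, -0.1728, 0.2674]
orientation: [3.141, 0.001, 1.456]
wrist_force: [-0.1, 0.4, -0.3]
gripper_width: 0.0001
gripper_force: 0.0
```

```bash
python3 tilt.py d31; python3 ang.py; python3 - <<'E'
from h import *
p=cam('side');q=cam('scene');W=cloud(q);t=tum(W)*1000;im=q['image']
m=(W[...,2]>.155)&(W[...,2]<.172)&(t[...,0]>-40)&(t[...,0]<60)&(abs(t[...,1])<45)
print('plate',m.sum(),np.percentile(t[m],[2,50,98],0).round(1)); P=np.c_[t[m],np.ones(m.sum())];print(np.linalg.lstsq(P,W[m][:,2]*1000,rcond=None)[0])
a=cv2.resize(p['image'][110:250,200:340],(400,400));b=cv2.resize(im[150:270,230:350],(400,400))
cv2.imwrite('pics/m31.png',np.hstack([a,b]))
E
```

```text
t 49.05 tumbler xy mm [  87.  -183.5] z 267.4 yaw 83.41 F [-0.1  0.4 -0.3] w 0.0001
25 39 [-31.3 -30.3 -29.1]
40 42 [-31.9 -31.5 -29.8]
55 46 [-32.  -30.9 -29.2]
70 45 [-30.8 -29.  -28.6]
85 45 [-31.  -30.8 -29.4]
100 50 [-30.9 -29.9 -27.9]
115 67 [-26.8 -23.6 -20.4]
130 43 [-22.  -21.7 -18.9]
145 42 [-22.2 -21.1 -18.4]
scene red 30 -38.2 44.4 spoke deg from up -40.7
side red 23 -52.7 50.2 spoke deg from up -46.4
plate 384 [[-17.7 -41.5]
 [ 16.6  -4.5]
 [ 39.5  36.5]]
[-2.92108910e-02  4.22338264e-02  1.65031952e+02]
```

View pics/m31.png

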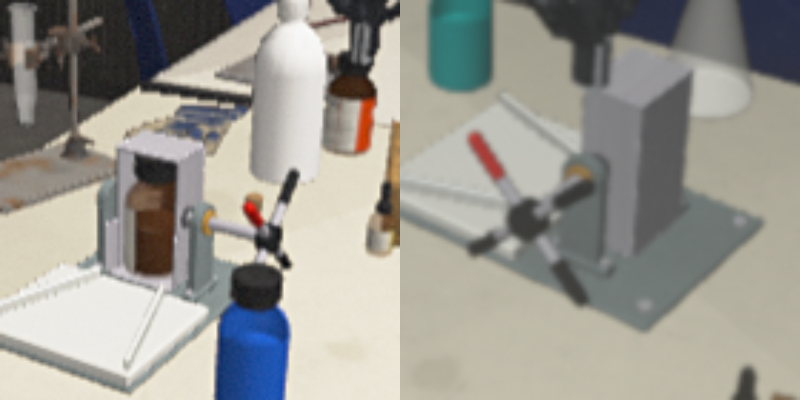

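The picture shows the cradle upright at home, at side (160,210). The bottle stands upright and fully inside it, the red spoke is back at its home angle, and the arm is clear. The readings match those taken at the home stop earlier, so I'm handing in.

```bash
python3 -c "
from plant import robot;print(robot.sign_off())"
```

```text
the job is handed in; nothing more can be done
None
```

The bottle was seated in the cradle, held upside down at the stop for over two seconds (about 37.1 to 40.5 s), then turned back to home, where it stands upright with the arm clear; during loading it tipped up to about 10° without falling, it was carried by its cap for part of the way, and I once nudged the cradle a few degrees, which I reset before the turn.

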